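# Crank a glass sensor cell up against the test port

### The arm

A 7-joint arm with a two-finger parallel gripper is mounted at the origin on the work surface. World frame = base frame: x ahead of the robot, y to its left, z up, the work surface at z = 0. Lengths are in mm, angles in degrees, forces in N, time in s.
With the tool pointing down it reaches from about 425 to 950 mm from the base axis. Payload 4.7 kg.
Tool frame: the origin (TCP) lies between the finger pads; the fingertips stand 17 mm ahead of it and the grasp point (between the pads) lies 2 mm behind it; z points along the fingers, y is the direction in which the jaws open and shut (so a half turn about z gives the same grasp; the last joint's range is limited). The gripper opens to 85 mm and grips with 20 to 120 N. Pads are 22 mm wide; open, the fingers measure 114 mm over their backs; the gripper's body (76 mm by 85 mm) begins 54 mm behind the grasp point. The pads swing forward as they close: fully open they stand 13 mm farther back than shut.
Start: joints at [64.177, 26.849, -2.785, 87.806, 1.381, 65.374, -4.715], TCP at [276.393, -615.836, 248.335] pointing down, gripper open.
Joint ranges: [-148.3, 148.3], [-19.14, 114.17], [-79.39, 73.82], [5.75, 140.21], [-59.74, 239.74], [12.07, 113.84], [-152.46, 152.46]. Speed limits (degrees/s): [147.25, 147.25, 180, 180, 180, 180, 180].

### API

Orientations are given as a 3x3 rotation matrix whose columns are the frame's x, y, z axes.
In Python, from plant import manip, vision, order gives the robot as it stands.
- The arm moves only by the tool drive_tool, never from a script. Its argument "moves" is text: rows parted by semicolons, each of 5 numbers parted by spaces: the shift along the tool's x, y, z normalised to -1 to 1, where 1 is 0.2 m, then the turn about the tool's z normalised to -1 to 1, where 1 is pi/2 rad, then the opening, from 0 (shut) to 1 (fully open). A call has 1 to 20 rows; each row shifts and turns the commanded pose from where the row before left it, along the tool's axes as they then stand; what a row does not reach is not made up. A row lasts 1/12 s, in which the tool goes at most 41.7 mm and 7.16 degrees, less where a joint would pass 70% of its speed; a pose out of reach is approached as far as the arm can. A call with a number of a shift or a turn outside -1 to 1 is refused whole. A call with a gripper value outside its range is refused whole. The fingers move at their own pace and stop on an object; the grip force is fixed at half the most. Time passes only in rows, so rows that do not move let the fingers close. It gives the time, the measured TCP pose, the force and the opening at its end, in the units of the state.
- manip.state(): the state, without advancing time (a new reading comes with each control period).
- vision.camera(name): name is "scene" or "top"; returns a dict with "pixels" (384x512x3 uint8, red, green, blue), "mtx" (3x3 intrinsics, pixels), "distortion" ([k1, k2, p1, p2, k3] as OpenCV has them; the pictures are not rectified), "R" (3x3) and "t" (3): a world point X has camera coordinates R X + t. Camera axes: x right, y down, z forward; pixel columns grow to the right and rows downward; lengths in mm; the calibration is good to about 2 mm. A picture is of the moment at which its call begins. There is no depth.
- order.close_job(): hands the job in, once; it reports no verdict.
Trained networks look in the newest picture that a camera, given by its name, has taken for a name from the list of things; names that differ only in an ending like _2 or _b are one class to them, and where a whole thing is asked for, a point or a joint stands for the part that bears it (a point fixed in the world has none). Each returns a list of dicts, best first, with "score" (0 to 1); they miss things now and then, are a little off and sometimes report something else, mostly with a low value. They report only what shows in the picture. A call takes as long as a camera call. They do not tell look-alikes from the thing itself.
- vision.search_frame(target, camera): "point" ([column, row] in pixels, amid what is visible of it).
- vision.mark_of(target, camera): "point" ([column, row] in pixels: a listed point, or the origin of a listed thing).
The state is a dict: "t": time; "joint_positions": joint angles; "qvel": joint speeds; "effort": joint torques, N m; "tcp_pos": TCP position; "eef_rot": TCP orientation; "contact_force": force on the tool from outside, world axes, zero at the start; "wrist_torque": the same for the moment, N m; "finger_gap": finger opening in mm.
Only numpy, scipy, OpenCV 4.12 (cv2) and the standard library are available. Lean on these libraries where they do the work, as an engineer would, in place of code of your own. Each camera call takes 0.05 s, during which the arm holds its last target.

### The job

Lay the glass sensor cell in the cradle of the clamp rig, in line with the port. Then take the crank by its free-spinning grip and, without letting go on the way, turn it steadily clockwise (seen from above) until the jaw has pushed the cell home against the port and you feel the crank clearly stiffen; stop there, well short of a quarter turn further, because too much clamping cracks the glass. Let go, leave the cell clamped, and leave the bottle, beaker and screwdriver alone.

Things in the scene. Friction and masses are not known exactly. Their poses are not given: they have to be found in the camera images.
- cell_center (a point): Centre of the loose cell: glass tube 34 mm in diameter along its own y, with a black plastic cap 40 mm in diameter and 14 mm long on each end; 84 mm long over all, about 120 g, both ends alike, either may face the port. Grip it from above across the middle of the glass (56 mm between the caps). It starts on a low plywood stand with two rails, its centre 43 mm above the bench.
- cell: The same cell; origin 20 mm below the centre, at the underside of the caps; y along the tube.
- cradle (a point): Where to put the cell's centre in the rig, 55 mm above the bench. y: clamping axis, from jaw to port. Two steel rails along y, 8 mm thick, 24 mm apart, 20.8 mm below this point, carry the cell by its caps; open from above. Put here, the cell's end is 13 mm short of the port face; up to 10 mm off along y does no harm. The jaw starts at least 45 mm behind the cell.
- port: Fixed aluminium port block, 72 mm wide (x), 36 mm thick (y), 73 mm high; origin at the centre of its round rubber seal face, 55 mm above the bench; y points from the jaw into the block. A seated cell lies along this y with its centre at y = -42 mm, its end flat on the seal. Right clamping is 12 to 50 N on this port; over 65 N cracks the glass.
- crank_axis (a point): Point on the crank's upright axis, 130 mm above the bench, at the height of the grip's middle; on the gearbox 90 mm beyond the port face (+y of the rig). Gearbox top 82 mm above the bench; the crank arm turns 95 to 103 mm above the bench.
- crank_grip (a point): Centre of the crank's upright black grip, 22 mm in diameter, from 106 to 153 mm above the bench, 45 mm out from the crank axis. It spins freely on its pin, so the hand need not turn while going round. Running free it takes a steady push of about 8 N; when the sprung jaw pad presses the cell on the port, this rises by 2.5 N within some 10 degrees, then by about 3 N per rad.
- crank (a joint): Crank angle (rad), growing clockwise seen from above; starts between -1 and 1. One turn moves the jaw 40 mm to the port. The jaw's rod is set differently each time and not measured: the cell is clamped after 1.5 to 2.7 turns. The pad clamps with 18 N at first, then 20 N more per rad; its spring is solid 1.9 rad after first pressing. The gear does not run back when let go.
Things that resemble listed ones, but are neither listed nor needed, are in the scene too. What is shaped like the cell but green or purple is not meant.

How it is judged (in metres and radians):
On the way, in this order (a step that is already met when the one before it is completed fails the run):
1. the cell lies in the cradle in line with the port, let go (distance between cell_center and cradle below 0.018 m and angle between the y axis of cell and the y axis of port, either way round below 0.12 rad and contact force between the fingers and cell below 0.05 N), for 0.2 s.
2. the crank, held by the fingers, has pressed the cell against the port with more than 12 N (contact force between port and cell above 12 N and value of joint crank above 6 rad and contact force between the fingers and crank above 0.5 N), for 0.2 s.
At the end, for the whole second after the job is handed in: The cell lies in the cradle, its end on the port's seal (within 4 mm along the axis, 5 mm across, 0.08 rad), pressed on the port with 12 to 50 N by the jaw; crank and cell at rest and let go (contact force between port and cell between 12 and 50 N and y of cell_center in the frame of port between -0.046 and -0.038 m and x of cell_center in the frame of port between -0.005 and 0.005 m and z of cell_center in the frame of port between -0.005 and 0.005 m and angle between the y axis of cell and the y axis of port, either way round below 0.08 rad and velocity of joint crank between -0.1 and 0.1 rad/s and linear speed of cell below 0.02 m/s); the robot touches nothing.
It fails at once if the cell is pressed on the port with more than 65 N (cracked) (contact force between port and cell above 65 N).
It fails at once if the crank is let go on the way, after its first part turn and before the cell is clamped (value of joint crank above 2.5 rad and contact force between port and cell below 10 N and contact force between the fingers and crank below 0.05 N).
It fails at once if the crank is jerked or spun faster than 5 rad/s (velocity of joint crank above 5 rad/s).
It fails at once if the bottle, beaker or screwdriver is shifted by more than 30 mm (distance of any of sample_bottle, beaker, driver from where it was at the start of the episode above 0.03 m).
It also fails if it takes over 72 s, if anything falls off the work surface, if the arm or the gripper's body presses on something with over 40 N, if the wrist force passes 120 N, or if a joint passes its speed limit or range.

## Working session

There is one attempt and no reset: what is moved stays moved. The work goes in short steps, Python scripts to look and compute and a tool call to move; the robot and the scene stay as the last step left them, time stands still between calls to the robot, and variables do not carry over. Pictures are saved under pics/ and viewed, and the job is handed in when it is done.

Besides the shell and the picture viewer there is one more tool, called in YAML: its name, and indented under it one key for each argument. drive_tool: Moves the arm, as the interface text tells. Its arguments: {"type":"object","properties":{"moves":{"type":"string"}},"required":["moves"]}

```bash
mkdir -p pics; cat > h.py <<'E'
import numpy as np,cv2
from plant import manip,vision,order
def cam(n,f=None):
    c=vision.camera(n)
    if f: cv2.imwrite('pics/'+f+'.png',c['pixels'][:,:,::-1])
    return c
def ray(c,p):
    u=cv2.undistortPoints(np.array([[p]],float),np.array(c['mtx'],float),np.array(c['distortion'],float))[0,0]
    R=np.array(c['R'],float);t=np.array(c['t'],float)
    return -R.T@t, R.T@np.array([u[0],u[1],1])
def atz(c,p,z):
    o,d=ray(c,p); return o+d*(z-o[2])/d[2]
def proj(c,X):
    R=np.array(c['R'],float)
    p,_=cv2.projectPoints(np.array(X,float).reshape(-1,1,3),cv2.Rodrigues(R)[0],np.array(c['t'],float),np.array(c['mtx'],float),np.array(c['distortion'],float))
    return p[:,0]
E
python3 - <<'E'
from h import *
s=manip.state();print({k:np.round(v,2).tolist() for k,v in s.items()})
zs=dict(cell_center=43,cell=23,cradle=55,port=55,crank_axis=130,crank_grip=130,crank=100)
for n in ['top','scene']:
    c=cam(n,n+'0')
    print(n,np.round(-np.array(c['R']).T@c['t']))
    for k,z in zs.items():
        for d in vision.mark_of(k,n)[:4]: print(n,k,round(d['score'],2),np.round(d['point'],1),np.round(atz(c,d['point'],z)))
E
```

```text
{'t': 0.0, 'joint_positions': [64.18, 26.9, -2.78, 87.88, 1.38, 65.37, -4.71], 'qvel': [0.05, -0.11, 0.03, 0.09, 0.05, 0.02, -0.01], 'effort': [-0.0, -51.03, -0.05, -23.77, 0.01, 0.01, -0.0], 'tcp_pos': [276.12, -615.33, 247.25], 'eef_rot': [[0.91, 0.41, -0.0], [0.41, -0.91, 0.0], [-0.0, -0.0, -1.0]], 'contact_force': [0.37, -0.31, -0.93], 'wrist_torque': [0.02, -0.01, -0.0], 'finger_gap': 85.29}
top [ 375.  -87. 1022.]
top cell_center 0.84 [369.4 252.1] [ 307. -350.   43.]
top cell_center 0.73 [396.8 204.1] [ 423. -418.   43.]
top cell 0.9 [391.7 208.4] [ 413. -412.   23.]
top cell 0.88 [345.7 201.1] [ 430. -298.   23.]
top cell 0.81 [366.9 252.1] [ 305. -349.   23.]
top cradle 0.68 [197.1 130.7] [598.  68.  55.]
top port 0.7 [172.2 134.5] [588. 129.  55.]
top port 0.67 [139.8 143.8] [565. 208.  55.]
top crank_axis 0.71 [125.1 134.1] [573. 220. 130.]
top crank_grip 0.72 [346.9 201.1] [ 424. -278.  130.]
top crank_grip 0.65 [139.9 142.4] [553. 185. 130.]Traceback (most recent call last):
  File "<stdin>", line 8, in <module>
ValueError: it knows: cell, cell_center, cradle, crank_axis, crank_grip, port
```

```bash
python3 - <<'E'
from h import *
zs=dict(cell_center=43,cell=23,cradle=55,port=55,crank_axis=130,crank_grip=130)
n='scene'
c=cam(n,n+'0')
print(n,np.round(-np.array(c['R']).T@c['t']))
for k,z in zs.items():
        for d in vision.mark_of(k,n)[:4]: print(n,k,round(d['score'],2),np.round(d['point'],1),np.round(atz(c,d['point'],z)))
for n in ['top','scene']:
    im=cv2.imread(f'pics/{n}0.png'); cv2.imwrite(f'pics/{n}0b.png',cv2.resize(im,(800,600),interpolation=cv2.INTER_CUBIC))
E
```

```text
scene [1046. -381.  902.]
scene cell_center 0.82 [131.4 236.8] [ 437. -420.   43.]
scene cell_center 0.65 [178.9 217.2] [ 434. -286.   43.]
scene cell_center 0.56 [144.7 195.4] [ 320. -347.   43.]
scene cell 0.87 [132.1 239.6] [ 432. -422.   23.]
scene cell 0.83 [178.2 220.9] [ 431. -290.   23.]
scene cell 0.76 [149.2 203.6] [ 337. -344.   23.]
scene cell 0.4 [336.4 203.4] [579. 136.  23.]
scene cradle 0.81 [324.6 209.1] [597.  77.  55.]
scene port 0.81 [340.4 201.2] [595. 132.  55.]
scene port 0.43 [178.6 221.4] [ 455. -293.   55.]
scene port 0.25 [323.4 212. ] [604.  69.  55.]
scene crank_axis 0.72 [368.5 164.2] [565. 231. 130.]
scene crank_grip 0.66 [351.4 163.6] [541. 190. 130.]
scene crank_grip 0.52 [325.7 212.5] [647.  33. 130.]
```

View pics/top0b.png

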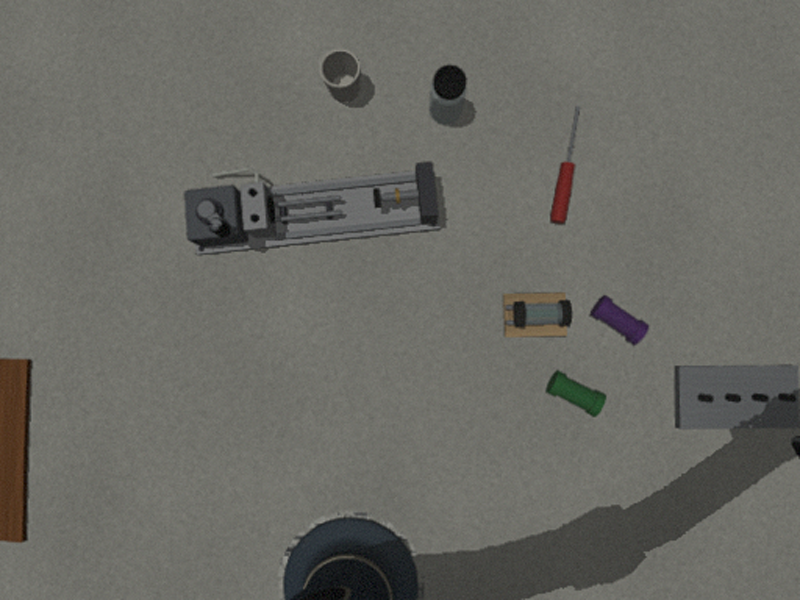

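View pics/scene0b.png

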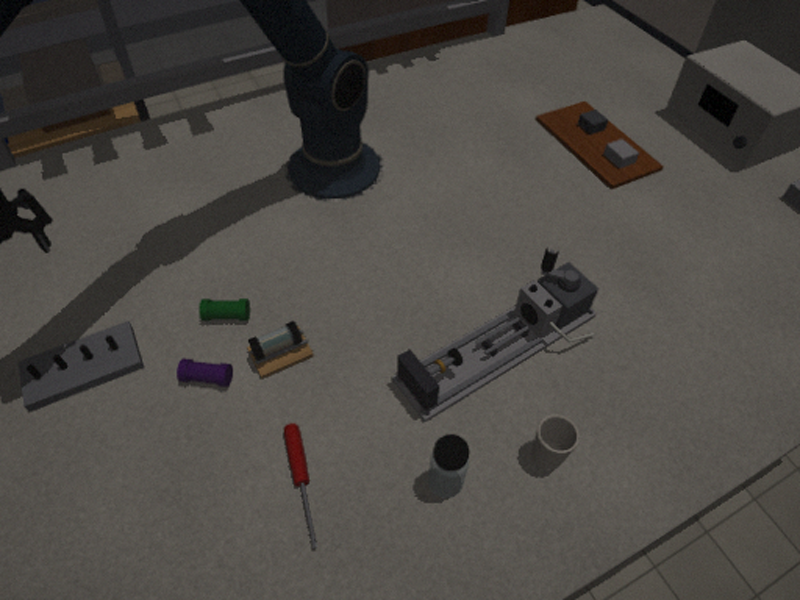

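Three cell-shaped things appear in the top picture. The green one at (369,252) and the purple one at (397,204) are decoys. The clear glass tube with black caps on the plywood stand, at (347,201), fits the description. The rig runs from the jaw end at about (272,124) to the gearbox at (137,138). I'll confirm in enlarged crops.

```bash
python3 - <<'E'
import cv2
im=cv2.imread('pics/top0.png')
cv2.imwrite('pics/c1.png',cv2.resize(im[180:222,315:371],None,fx=14,fy=14,interpolation=cv2.INTER_CUBIC))
cv2.imwrite('pics/c2.png',cv2.resize(im[100:170,115:285],None,fx=4.7,fy=4.7,interpolation=cv2.INTER_CUBIC))
im=cv2.imread('pics/scene0.png')
cv2.imwrite('pics/c3.png',cv2.resize(im[150:270,245:395],None,fx=5,fy=5,interpolation=cv2.INTER_CUBIC))
E
```

```text
(no output)
```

View pics/c1.png

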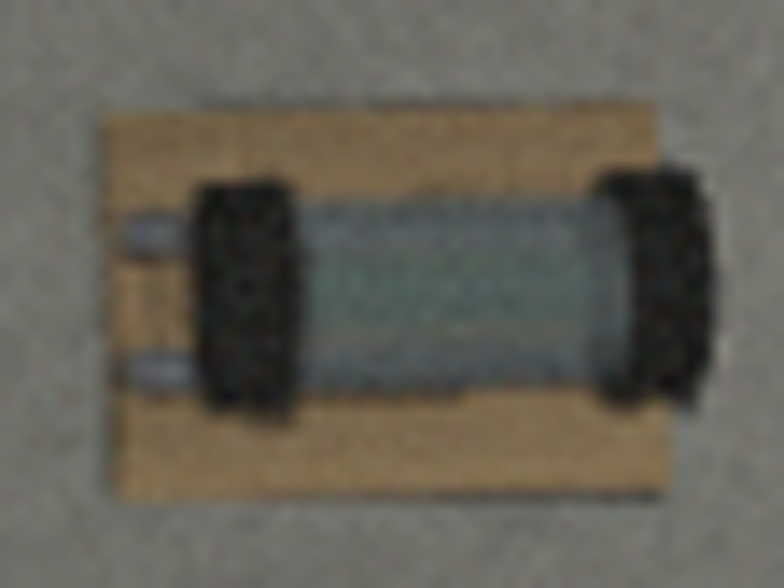

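View pics/c2.png

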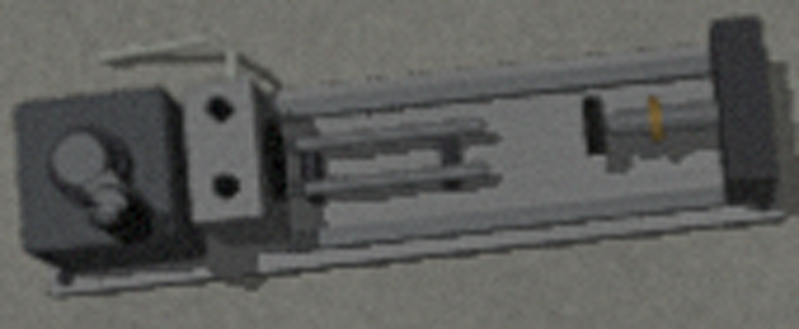

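View pics/c3.png

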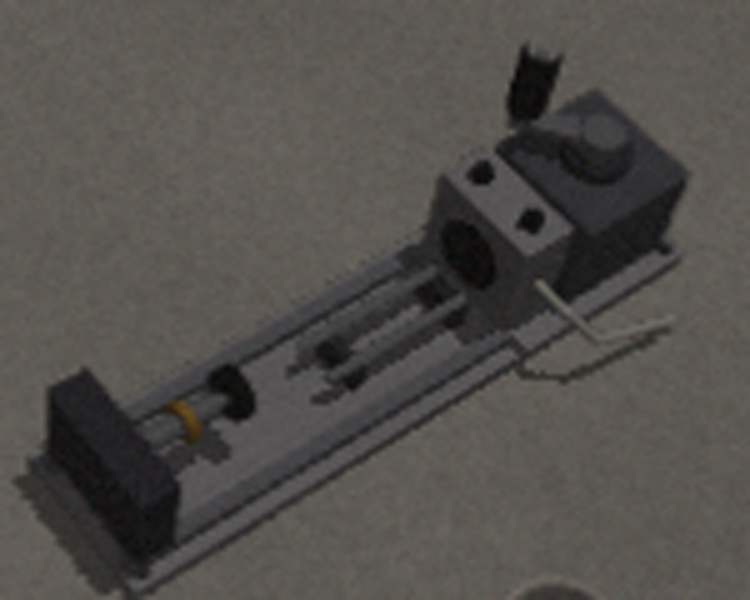

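The crop confirms the glass cell on plywood, lying along roughly world y. Next I'll fit the rig and the cell from edge features in both views.

```bash
cat > fit.py <<'E'
from h import *
from scipy.optimize import least_squares
T=cam('top');S=cam('scene')
def T2(p): return [(p[0]+.5)/4.7-.5+115,(p[1]+.5)/4.7-.5+100]
def S5(p): return [(p[0]+.5)/5-.5+245,(p[1]+.5)/5-.5+150]
# rig coords: x,y,z(abs); rig x axis = right-handed: x = y cross z
obs=[(T,[-36,36,73],T2((183,86))),(T,[-36,0,73],T2((254,80))),(T,[36,0,73],T2((262,214))),(T,[36,36,73],T2((195,223))),
 (S,[36,0,73],S5((440,180))),(S,[36,36,73],S5((492,150))),(S,[-36,36,73],S5((577,222))),(S,[-36,0,73],S5((523,262))),(S,[0,0,55],S5((468,255)))]
def W(p,X):
    c,s=np.cos(p[2]),np.sin(p[2])
    return [p[0]+c*X[0]-s*X[1],p[1]+s*X[0]+c*X[1],X[2]]
def run(sgn,use):
    def r(p): 
        return np.concatenate([proj(c,W(p,[sgn*X[0],X[1],X[2]]))[0]-u for c,X,u in use])
    q=least_squares(r,[590,130,0.15],loss='soft_l1'); return q.x,r(q.x).reshape(-1,2),q.cost
for sgn in (1,-1):
  for use in (obs,obs[:4],obs[4:]):
    x,res,c=run(sgn,use); print(sgn,x[:2].round(1),np.degrees(x[2]).round(2),round(c,2)); 
    print(res.round(1).tolist())
E
python3 fit.py
```

```text
1 [599.8 162.1] -222.2 129.18
[[24.6, 9.1], [-1.2, 0.6], [-23.5, -6.2], [1.4, 1.9], [20.3, -0.6], [-2.7, 2.8], [-22.8, 8.0], [1.1, 2.8], [12.1, -2.0]]
1 [593.7 179.3] -188.08 54.88
[[13.6, 0.2], [-16.0, -0.5], [-23.0, 0.0], [5.9, 0.2]]
1 [581.5 140.5] -5214.49 64.52
[[0.5, -1.2], [-19.7, 10.1], [-19.9, 13.3], [0.9, -0.4], [2.1, -3.8]]
-1 [591.  132.3] 5.3 13.14
[[0.1, 0.5], [-0.2, 0.4], [-0.1, 1.3], [-0.7, 0.7], [0.1, 2.1], [-0.6, 2.9], [-0.6, 5.6], [0.4, 3.2], [1.6, -0.4]]
-1 [593.1 131.8] 6.13 0.28
[[0.2, -0.1], [-0.2, -0.4], [0.3, 0.4], [-0.3, 0.1]]
-1 [583.  137.8] 6.37 5.77
[[-0.1, -0.5], [-1.0, 0.2], [-0.7, 2.5], [0.5, 0.2], [1.6, -3.1]]
```

```bash
cat > ov.py <<'E'
from h import *
def overlay(c,p,off,sz,k,f,pts,lines):
    im=c['pixels'][off[1]:off[1]+sz[1],off[0]:off[0]+sz[0],::-1]
    im=cv2.resize(im,None,fx=k,fy=k,interpolation=cv2.INTER_CUBIC)
    def q(X):
        cc,s=np.cos(p[2]),np.sin(p[2])
        u=proj(c,[p[0]+cc*X[0]-s*X[1],p[1]+s*X[0]+cc*X[1],X[2]])[0]
        return tuple(int(v) for v in np.round((u-off+.5)*k-.5))
    for X in pts: cv2.circle(im,q(X),3,(0,0,255),1)
    for a,b in lines: cv2.line(im,q(a),q(b),(0,255,0),1)
    cv2.imwrite('pics/'+f+'.png',im)
def box(x,y0,y1,z0,z1):
    P=[(a,b,c) for a in(-x,x) for b in(y0,y1) for c in(z0,z1)]
    return [(a,b) for i,a in enumerate(P) for b in P[i+1:] if sum(u!=v for u,v in zip(a,b))==1]
L=box(36,0,36,0,73)+[((sx,-100,38.2),(sx,0,38.2)) for sx in (-16,-8,8,16)]
P=[(0,0,55),(0,90,130),(0,90,103)]+[(20*np.cos(a),0,55+20*np.sin(a)) for a in np.arange(0,6.3,.5)]+[(45*np.cos(a),90+45*np.sin(a),130) for a in np.arange(0,6.3,.2)]
if __name__=='__main__':
    p=[593.1,131.8,np.radians(6.13)]
    overlay(cam('top'),p,(115,100),(170,70),4.7,'o1',P,L)
    overlay(cam('scene'),p,(245,150),(150,120),5,'o2',P,L)
E
python3 ov.py
```

```text
(no output)
```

View pics/o1.png

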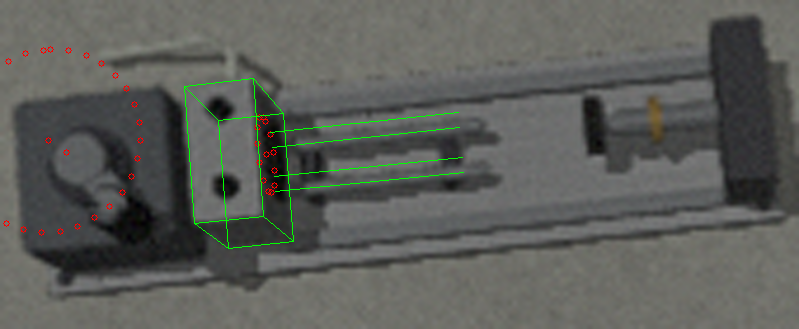

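View pics/o2.png

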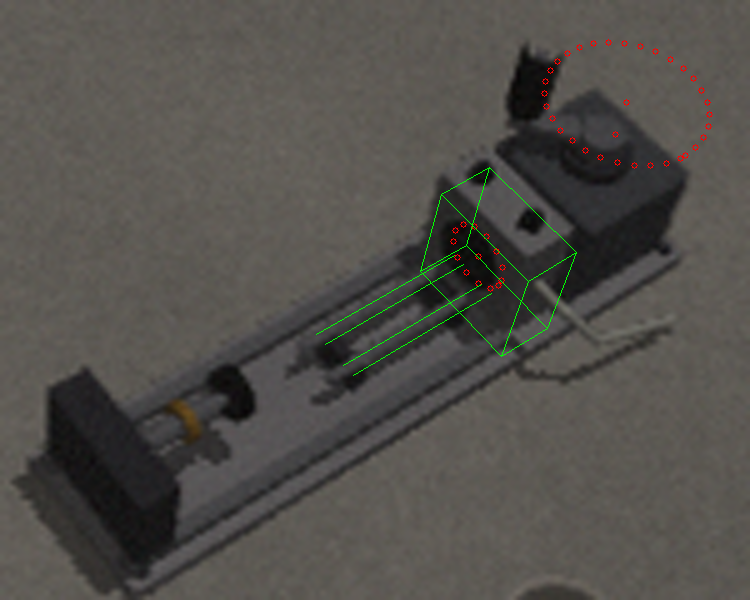

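```bash
python3 - <<'E'
from h import *
a=[cam('top')['pixels'].astype(float) for _ in range(6)]
b=[cam('scene')['pixels'].astype(float) for _ in range(6)]
for n,l in (('top',a),('scene',b)):
    m=np.mean(l,0); np.save(n+'m.npy',m)
def sh(n,x,y,w,h,k,f):
    m=np.load(n+'m.npy')[y:y+h,x:x+w,::-1]
    m=255*np.clip(m/np.percentile(m,99.5),0,1)**.6
    m=cv2.resize(m.astype(np.uint8),None,fx=k,fy=k,interpolation=cv2.INTER_LANCZOS4)
    for i in range(0,w,10): cv2.putText(m,str(x+i),(i*k,10),0,.35,(0,255,255)); cv2.line(m,(i*k,12),(i*k,18),(0,255,255))
    for i in range(0,h,10): cv2.putText(m,str(y+i),(0,i*k+4),0,.35,(0,255,255)); cv2.line(m,(24,i*k),(30,i*k),(0,255,255))
    cv2.imwrite('pics/'+f+'.png',m)
sh('top',115,105,110,65,7,'d1')
sh('scene',300,150,90,80,7,'d2')
E
```

```text
(no output)
```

View pics/d1.png

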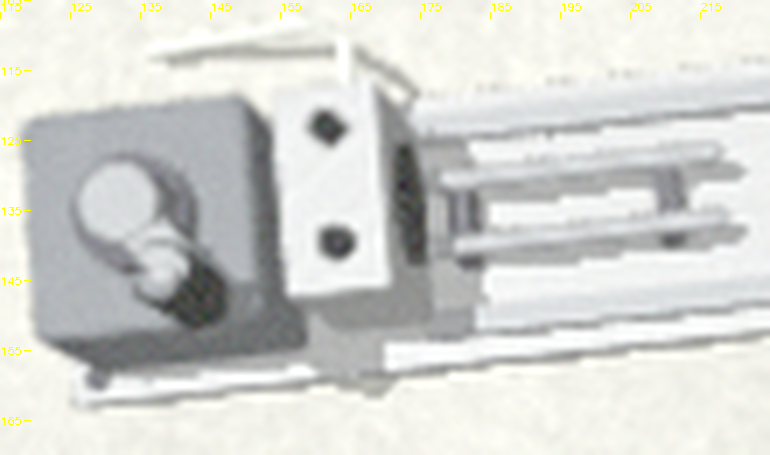

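View pics/d2.png

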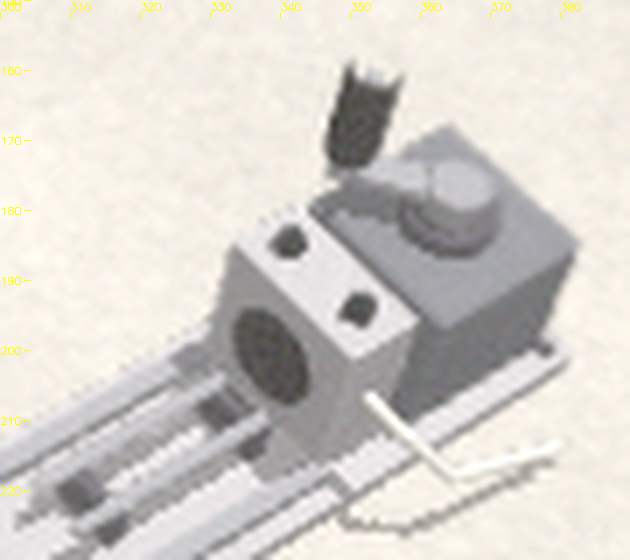

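```bash
cat > fit2.py <<'E'
from h import *
from scipy.optimize import least_squares
T=cam('top');S=cam('scene')
print(np.array(T['mtx']).round(1).tolist(),T['distortion'],np.array(T['R']).round(3).tolist())
def T2(p): return [(p[0]+.5)/7-.5+115,(p[1]+.5)/7-.5+105]
def S5(p): return [(p[0]+.5)/7-.5+300,(p[1]+.5)/7-.5+150]
obs=[(T,[36,36,73],T2((275,88))),(T,[36,0,73],T2((372,80))),(T,[-36,0,73],T2((388,288))),(T,[-36,36,73],T2((290,297))),
 (S,[-36,0,73],S5((235,237))),(S,[-36,36,73],S5((290,204))),(S,[36,36,73],S5((418,317))),(S,[36,0,73],S5((358,360))),(S,[0,0,55],S5((271,357)))]
def W(p,X):
    c,s=np.cos(p[2]),np.sin(p[2])
    return [p[0]+c*X[0]-s*X[1],p[1]+s*X[0]+c*X[1],X[2]+(p[3] if len(p)>3 else 0)]
def run(use,n=3):
    def r(p): return np.concatenate([proj(c,W(p,X))[0]-u for c,X,u in use])
    q=least_squares(r,[590,130,0.1,0][:n]); return q.x,r(q.x).reshape(-1,2),q.cost
if __name__=='__main__':
  for use,n in ((obs,3),(obs,4),(obs[:4],3),(obs[4:],3),(obs[4:8],3),(obs[4:],4),(obs[:4],4)):
    x,res,c=run(use,n); print(x.round(3),round(c,2)); print(res.round(1).tolist())
E
python3 fit2.py
```

```text
[[405.7, 0.0, 255.2], [0.0, 405.7, 188.4], [0.0, 0.0, 1.0]] [-0.08460551  0.          0.          0.          0.        ] [[0.008, -1.0, -0.013], [-0.996, -0.007, -0.085], [0.085, 0.013, -0.996]]
[5.8882e+02 1.3401e+02 1.2000e-01] 35.57
[[-1.3, 2.6], [-0.5, 2.0], [-0.1, 1.6], [-1.0, 2.0], [-0.6, 3.7], [1.0, 2.9], [0.2, 3.6], [-0.8, 3.3], [1.6, -1.1]]
[5.90237e+02 1.28418e+02 1.24000e-01 1.58380e+01] 10.7
[[-0.8, 0.4], [0.3, -0.3], [0.8, -0.3], [-0.3, 0.3], [-1.1, 1.2], [0.6, 0.4], [0.2, 1.1], [-0.9, 0.9], [1.3, -3.5]]
[5.93504e+02 1.32414e+02 1.02000e-01] 0.56
[[-0.4, 0.4], [0.5, 0.1], [0.3, -0.3], [-0.5, -0.1]]
[5.81953e+02 1.38509e+02 1.63000e-01] 9.66
[[-1.1, 1.7], [0.1, 0.6], [0.0, 0.6], [-0.5, 0.6], [1.5, -3.4]]
[5.79642e+02 1.41263e+02 1.49000e-01] 0.83
[[-0.6, 0.7], [0.7, -0.2], [0.3, -0.2], [-0.3, -0.3]]
[5.96745e+02 1.21398e+02 1.57000e-01 2.67060e+01] 9.25
[[-1.5, 1.4], [0.1, 0.2], [0.5, 0.8], [-0.4, 0.9], [1.3, -3.3]]
[5.93234e+02 1.32117e+02 1.02000e-01 1.18900e+00] 0.56
[[-0.4, 0.4], [0.5, 0.0], [0.4, -0.3], [-0.5, -0.1]]
```

```bash
cat > fit3.py <<'E'
from fit2 import *
rails=[(T,[0,None,38.2],T2((457,211))),(T,[0,None,38.2],T2((720,184)))]
def r(p):
    o=[]
    for c,X,u in obs:
        X=list(X); 
        if X[2]==73: X[2]=p[3]
        o.append(proj(c,W(p[:3],X))[0]-u)
    # rails: intersect at z 38.2, lateral
    for c,X,u in rails:
        w=atz(c,u,38.2)-[p[0],p[1],0]; o.append([ (w[0]*np.cos(p[2])+w[1]*np.sin(p[2]))/2.4,0])
    return np.concatenate(o)
q=least_squares(r,[590,130,0.1,85],loss='soft_l1',f_scale=1)
p=q.x;print(p.round(3),np.degrees(p[2])); print(r(p).reshape(-1,2).round(1).tolist())
np.save('rig.npy',p)
ax=W(p[:3],[0,90,130]);cr=W(p[:3],[0,-55,55]);print('axis',np.round(ax,1),'cradle',np.round(cr,1))
import ov
L=ov.box(36,0,36,0,p[3])+[((sx,-100,38.2),(sx,0,38.2)) for sx in (-16,-8,8,16)]
P=ov.P
ov.overlay(T,p,(115,105),(110,65),7,'e1',P,L);ov.overlay(S,p,(300,150),(90,80),7,'e2',P,L)
E
python3 fit3.py
```

```text
[[405.7, 0.0, 255.2], [0.0, 405.7, 188.4], [0.0, 0.0, 1.0]] [-0.08460551  0.          0.          0.          0.        ] [[0.008, -1.0, -0.013], [-0.996, -0.007, -0.085], [0.085, 0.013, -0.996]]
[5.89469e+02 1.28090e+02 1.12000e-01 9.19990e+01] 6.40619018768621
[[-0.8, 0.2], [0.3, -0.4], [0.5, -0.2], [-0.7, 0.2], [-1.0, 0.2], [0.8, -0.5], [0.2, 0.4], [-1.0, 0.1], [0.0, -0.2], [0.1, 0.0], [-0.2, 0.0]]
axis [579.4 217.5 130. ] cradle [595.6  73.4  55. ]
```

```bash
sleep 1; ls pics
```

```text
c1.png
c2.png
c3.png
d1.png
d2.png
e1.png
e2.png
o1.png
o2.png
scene0.png
scene0b.png
top0.png
top0b.png
```

View pics/e1.png

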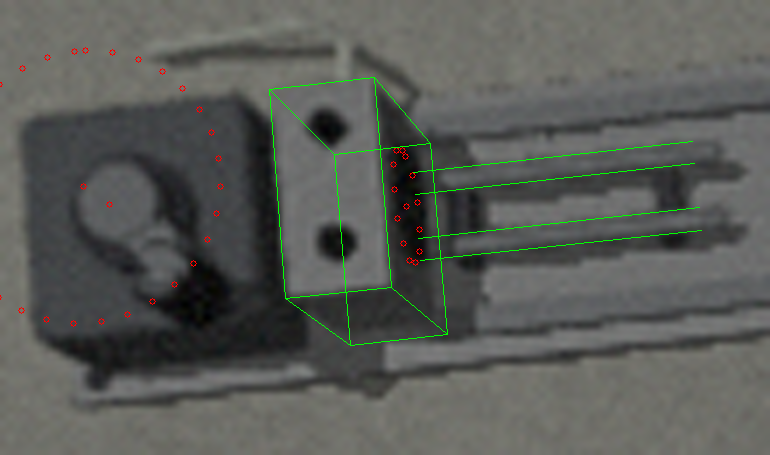

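View pics/e2.png

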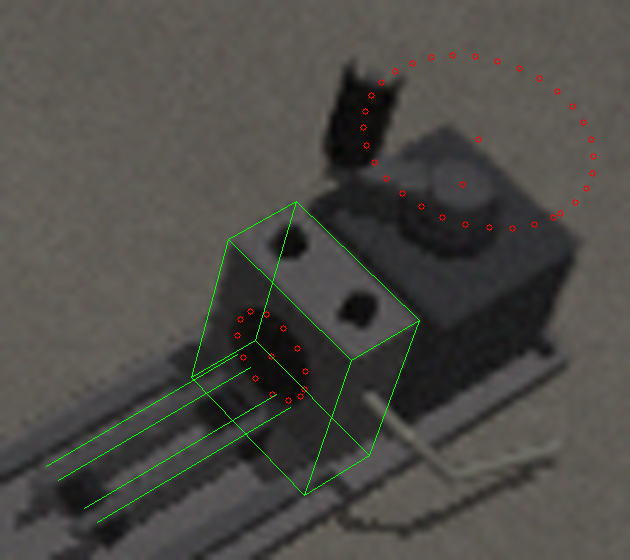

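```bash
cat > cell.py <<'E'
from h import *
import ov,sys
def cyl(r,y0,y1,z):
    A=np.linspace(0,2*np.pi,25); l=[]
    for y in (y0,y1):
        q=[(r*np.cos(a),y,z+r*np.sin(a)) for a in A]; l+=list(zip(q[:-1],q[1:]))
    return l
def lines(z): return cyl(20,-42,-28,z)+cyl(20,28,42,z)
if __name__=='__main__':
    p=[float(sys.argv[1]),float(sys.argv[2]),np.radians(float(sys.argv[3]))]
    ov.overlay(cam('top'),p,(315,180),(56,42),14,'f1',[],lines(43))
    ov.overlay(cam('scene'),p,(145,195),(70,55),11,'f2',[],lines(43))
E
python3 cell.py 430 -297 3
python3 - <<'E'
from h import *
from fit2 import T,S,T2,S5
p=np.load('rig.npy')
for c,u in((T,T2((182,288))),(S,S5((361,120)))):
    w=atz(c,u,130); print(w.round(1)); d=w[:2]-[579.4,217.5]; print(np.hypot(*d),np.degrees(np.arctan2(d[1],d[0])))
E
```

```text
[[405.7, 0.0, 255.2], [0.0, 405.7, 188.4], [0.0, 0.0, 1.0]] [-0.08460551  0.          0.          0.          0.        ] [[0.008, -1.0, -0.013], [-0.996, -0.007, -0.085], [0.085, 0.013, -0.996]]
[545.8 183.6 130. ]
47.697634819556114 -134.7079331058794
[550.4 181.9 130. ]
45.86233536520067 -129.14279104222325
```

View pics/f1.png

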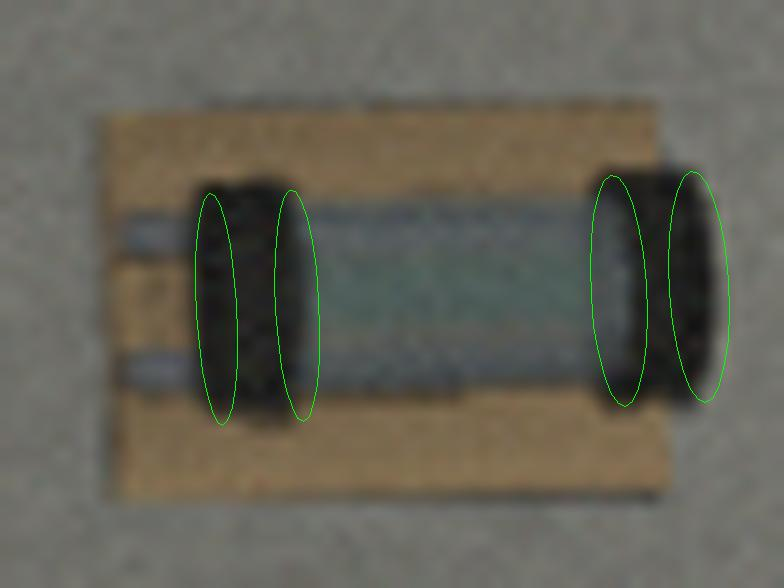

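View pics/f2.png

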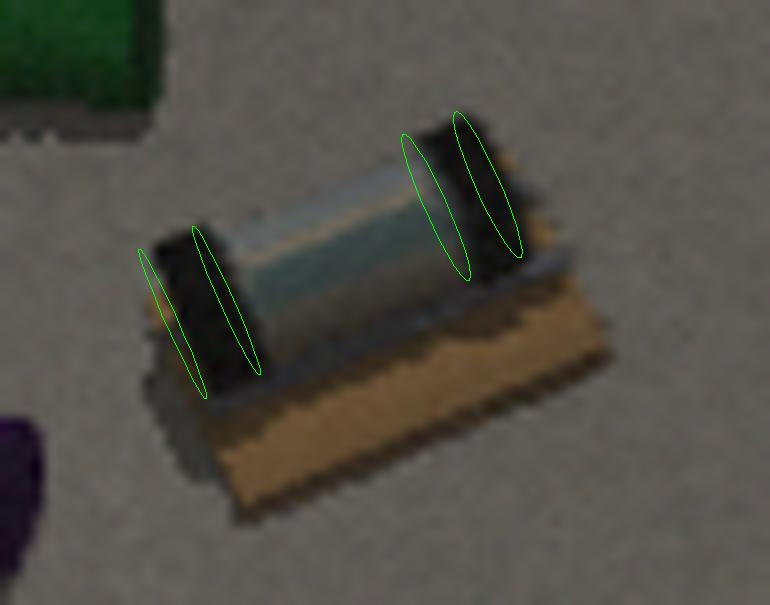

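```bash
python3 cell.py 431 -293.5 2
python3 - <<'E'
import cv2,numpy as np
a=cv2.imread('pics/f1.png');b=cv2.imread('pics/f2.png');
a=cv2.resize(a,(400,300));b=cv2.resize(b,(400,300));cv2.imwrite('pics/f3.png',np.hstack([a,b]))
from h import *
s=manip.state();print(s['eef_rot'])
E
```

```text
[[ 9.12338385e-01  4.09437013e-01  6.32016846e-05]
 [ 4.09437014e-01 -9.12338387e-01 -5.82207880e-09]
 [ 5.76589392e-05  2.58824207e-05 -9.99999998e-01]]
```

View pics/f3.png

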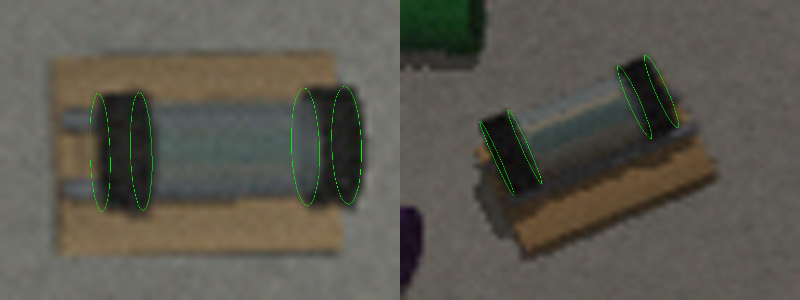

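drive_tool:
  moves: "0.136 -0.115 0 0 1;0.136 -0.115 0 0 1;0.136 -0.115 0 0 1;0.136 -0.115 0 0 1;0.136 -0.115 0 0 1;0.136 -0.115 0 0 1;0.136 -0.115 0 0 1;0.136 -0.115 0 0 1;0.136 -0.115 0 0 1;0.136 -0.115 0 0 1;0 0 0 -0.076 1;0 0 0 -0.076 1;0 0 0 -0.076 1;0 0 0 -0.076 1;0 0 0 -0.076 1;0 0 0 -0.076 1;0 0 0 -0.076 1;0 0 0 -0.076 1;0 0 0 -0.076 1;0 0 0 -0.076 1"

```text
t: 3.67
tcp_pos: [430.4, -294.7, 248.5]
eef_rot: [[-0.051, 0.999, 0.0], [0.999, 0.051, -0.0], [-0.0, 0.0, -1.0]]
contact_force: [0.4, -1.3, -0.1]
finger_gap: 85.1
```

```bash
cat > to.py <<'E'
from h import *
import sys
# to.py x y z theta : remaining in tool units
s=manip.state();R=np.array(s['eef_rot']);p=np.array(s['tcp_pos'])
th=np.degrees(np.arctan2(R[1,0],R[0,0]))
a=[float(v) for v in sys.argv[1:5]]
print('t',round(s['t'],2),'tcp',p.round(1),'th',th.round(2),'gap',round(s['finger_gap'],1),'F',np.round(s['contact_force'],1),'j',np.round(s['joint_positions'],0),'tilt',R[:,2].round(4))
d=R.T@(np.array(a[:3])-p); print('tool units',(d/200).round(4),'mm',d.round(1),'turn',round((th-a[3])/90,4))
E
python3 to.py 431 -295 46 92.5
```

```text
t 3.67 tcp [ 430.4 -294.7  248.5] th 92.9 gap 85.1 F [ 0.4 -1.3 -0.1] j [ 48.  14. -22. 108.   6.  60.  27.] tilt [ 3.e-04 -3.e-04 -1.e+00]
tool units [-0.0012  0.0026  1.0125] mm [-2.000e-01  5.000e-01  2.025e+02] turn 0.0045
```

drive_tool:
  moves: "0 0 0.11 0 1;0 0 0.11 0 1;0 0 0.11 0 1;0 0 0.11 0 1;0 0 0.11 0 1;0 0 0.11 0 1;0 0 0.11 0 1;0 0 0.11 0 1;0 0 0.033 0 1;0 0 0.033 0 1;0 0 0.033 0 1;0 0 0.033 0 1;0 0 0 0 1"

```text
t: 4.75
tcp_pos: [430.3, -294.6, 45.6]
eef_rot: [[-0.045, 0.999, -0.0], [0.999, 0.045, 0.0], [0.0, -0.0, -1.0]]
contact_force: [-1.1, -0.7, 0.3]
finger_gap: 85.6
```

```bash
python3 - <<'E'
from h import *
c=cam('top');d=cam('scene')
a=cv2.resize(c['pixels'][170:230,300:380,::-1],None,fx=5,fy=5,interpolation=cv2.INTER_CUBIC)
b=cv2.resize(d['pixels'][180:255,130:230,::-1],None,fx=4,fy=4,interpolation=cv2.INTER_CUBIC)
cv2.imwrite('pics/g1.png',np.hstack([a,b]))
E
python3 to.py 431 -295 46 92.5
```

```text
t 4.85 tcp [ 430.7 -294.8   46.4] th 92.57 gap 85.4 F [-0.2  0.3  1.1] j [ 44.  30. -17. 117.  15.  35.  18.] tilt [ 7.e-04 -5.e-04 -1.e+00]
tool units [-0.001   0.0015  0.0018] mm [-0.2  0.3  0.4] turn 0.0008
```

View pics/g1.png

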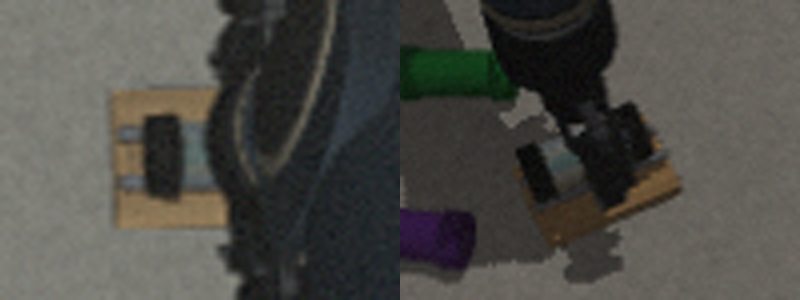

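drive_tool:
  moves: "0 0 0 0 0;0 0 0 0 0;0 0 0 0 0;0 0 0 0 0;0 0 0 0 0;0 0 0 0 0;0 0 0 0 0;0 0 0 0 0;0 0 0 0 0;0 0 0 0 0"

```text
t: 5.68
tcp_pos: [431.0, -294.8, 46.6]
eef_rot: [[-0.045, 0.999, 0.001], [0.999, 0.045, -0.001], [-0.001, 0.001, -1.0]]
contact_force: [-0.7, 0.2, 6.1]
finger_gap: 32.2
```

drive_tool:
  moves: "0 0 -0.05 0 0;0 0 -0.08 0 0;0 0 -0.12 0 0;0 0 -0.12 0 0;0 0 -0.12 0 0;0 0 -0.12 0 0;0 0 0 0 0"

```text
t: 6.27
tcp_pos: [432.7, -295.8, 172.7]
eef_rot: [[-0.045, 0.999, 0.007], [0.999, 0.045, -0.005], [-0.005, 0.007, -1.0]]
contact_force: [0.4, -0.0, -0.5]
finger_gap: 32.1
```

```bash
python3 - <<'E'
from h import *
c=cam('top');d=cam('scene')
a=cv2.resize(c['pixels'][170:230,300:380,::-1],None,fx=5,fy=5,interpolation=cv2.INTER_CUBIC)
b=cv2.resize(d['pixels'][160:235,130:230,::-1],None,fx=4,fy=4,interpolation=cv2.INTER_CUBIC)
cv2.imwrite('pics/g2.png',np.hstack([a,b]))
E
python3 to.py 595.6 73.4 58 96.4
```

```text
t 6.37 tcp [ 430.4 -294.8  168.8] th 92.55 gap 32.6 F [-0.2 -0.4 -0.9] j [ 47.  19. -21. 113.   9.  50.  24.] tilt [ 0.0012 -0.0012 -1.    ]
tool units [1.8031 0.9066 0.5527] mm [360.6 181.3 110.5] turn -0.0427
```

View pics/g2.png

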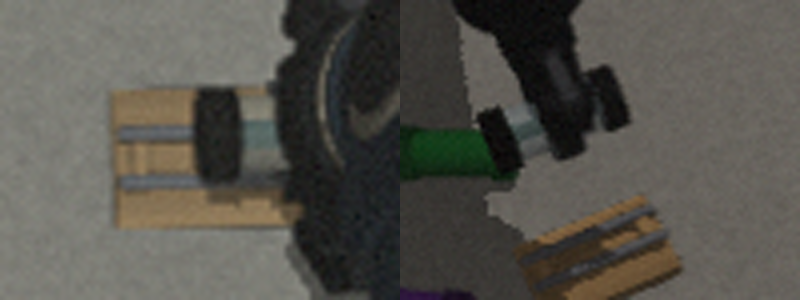

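```bash
python3 - <<'E'
from h import *
import ov,cell
s=cam('scene');t=cam('top')
p=[430.4,-294.8,np.radians(2.5)]
ov.overlay(s,p,(145,165),(60,50),8,'k1',[],cell.lines(165.5))
ov.overlay(t,p,(325,175),(60,50),8,'k2',[],cell.lines(165.5))
cv2.imwrite('pics/k.png',cv2.resize(np.hstack([cv2.imread('pics/k1.png'),cv2.imread('pics/k2.png')]),(800,333)))
E
```

```text
(no output)
```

View pics/k.png

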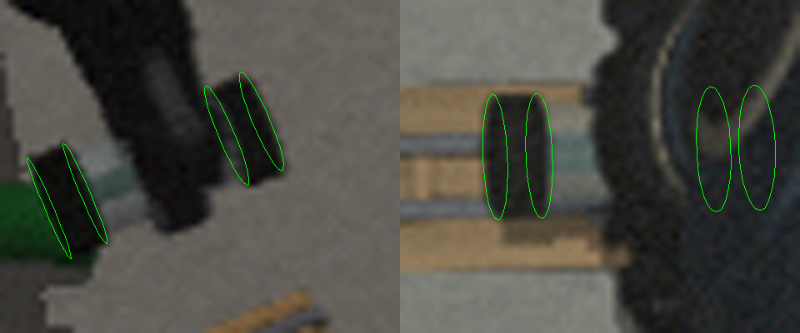

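drive_tool:
  moves: "0.075 0.038 0 0 0;0.15 0.0755 0 0 0;0.15 0.0755 0 0 0;0.15 0.0755 0 0 0;0.15 0.0755 0 0 0;0.15 0.0755 0 0 0;0.15 0.0755 0 0 0;0.15 0.0755 0 0 0;0.15 0.0755 0 0 0;0.15 0.0755 0 0 0;0.15 0.0755 0 0 0;0.15 0.0755 0 0 0;0.075 0.038 0 0 0;0 0 0 -0.022 0;0 0 0 -0.021 0;0 0 0 0 0;0 0 0 0 0"

```text
t: 7.88
tcp_pos: [594.6, 72.8, 166.4]
eef_rot: [[-0.111, 0.994, -0.003], [0.994, 0.111, -0.0], [0.0, -0.003, -1.0]]
contact_force: [-0.4, -0.9, -1.9]
finger_gap: 32.4
```

```bash
python3 to.py 595.6 73.4 58 96.4
```

```text
t 7.88 tcp [594.6  72.8 166.4] th 96.39 gap 32.4 F [-0.4 -0.9 -1.9] j [  9.  27. -27. 102.  15.  55. -18.] tilt [-2.9e-03 -3.0e-04 -1.0e+00]
tool units [0.0023 0.0071 0.5418] mm [  0.5   1.4 108.4] turn -0.0001
```

drive_tool:
  moves: "0.002 0.006 0.1 0 0;0 0 0.12 0 0;0 0 0.12 0 0;0 0 0.08 0 0;0 0 0.03 0 0;0 0 0 0 0;0 0 0 0 0"

```text
t: 8.47
tcp_pos: [596.8, 73.6, 78.1]
eef_rot: [[-0.112, 0.994, 0.0], [0.994, 0.112, 0.0], [0.0, 0.0, -1.0]]
contact_force: [0.1, 0.2, -0.4]
finger_gap: 32.2
```

```bash
python3 to.py 595.6 73.4 58 96.4; python3 - <<'E'
from h import *
import ov,cell
s=cam('scene');t=cam('top');r=np.load('rig.npy')
z=manip.state()['tcp_pos'][2]-3
L=[((a[0],a[1]-55,a[2]),(b[0],b[1]-55,b[2])) for a,b in cell.lines(z)]
L+=[((sx,-100,38.2),(sx,0,38.2)) for sx in (-16,-8,8,16)]
ov.overlay(s,r,(285,175),(75,60),5.3,'k1',[],L)
ov.overlay(t,r,(155,105),(75,60),5.3,'k2',[],L)
cv2.imwrite('pics/m.png',np.hstack([cv2.imread('pics/k1.png'),cv2.imread('pics/k2.png')]))
E
```

```text
t 8.47 tcp [596.8  73.6  78.1] th 96.4 gap 32.2 F [ 0.1  0.2 -0.4] j [  7.  33. -25. 106.  19.  45. -21.] tilt [ 2.e-04  1.e-04 -1.e+00]
tool units [-0.0002 -0.0059  0.1007] mm [-0.  -1.2 20.1] turn 0.0
```

View pics/m.png

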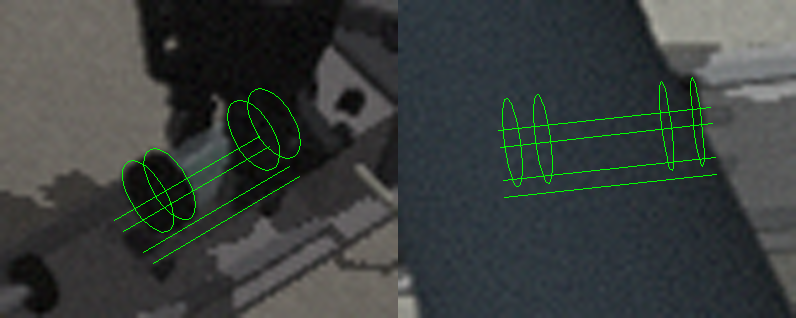

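drive_tool:
  moves: "0 -0.005 0.04 0 0;0 0 0.025 0 0;0 0 0.015 0 0;0 0 0.01 0 0;0 0 0.005 0 0;0 0 0 0 0"

```text
t: 9.07
tcp_pos: [595.4, 73.4, 59.1]
eef_rot: [[-0.112, 0.994, -0.001], [0.994, 0.112, -0.001], [-0.001, -0.001, -1.0]]
contact_force: [-0.3, -0.5, 1.9]
finger_gap: 32.1
```

```bash
python3 to.py 595.6 73.4 58 96.4
```

```text
t 9.07 tcp [595.4  73.4  59.1] th 96.45 gap 32.1 F [-0.3 -0.5  1.9] j [  7.  35. -24. 106.  20.  43. -22.] tilt [-5.e-04 -6.e-04 -1.e+00]
tool units [-0.0003  0.0012  0.0055] mm [-0.1  0.2  1.1] turn 0.0006
```

drive_tool:
  moves: "0 0 0.005 0 0;0 0 0 0 0;0 0 0 0 0"

```text
t: 9.32
tcp_pos: [595.4, 73.4, 58.9]
eef_rot: [[-0.113, 0.994, -0.0], [0.994, 0.113, -0.001], [-0.001, -0.0, -1.0]]
contact_force: [-3.3, -1.1, 7.4]
finger_gap: 32.2
```

drive_tool:
  moves: "0 0 0 0 0.5;0 0 0 0 0.6;0 0 0 0 0.8;0 0 0 0 1;0 0 0 0 1;0 0 0 0 1;0 0 0 0 1;0 0 0 0 1;0 0 0 0 1"

```text
t: 10.07
tcp_pos: [595.5, 73.5, 57.9]
eef_rot: [[-0.112, 0.994, 0.0], [0.994, 0.112, -0.0], [-0.0, 0.0, -1.0]]
contact_force: [-0.1, 0.4, -0.1]
finger_gap: 85.6
```

drive_tool:
  moves: "0 0 -0.05 0 1;0 0 -0.1 0 1;0 0 -0.15 0 1;0 0 -0.15 0 1;0 0 -0.1 0 1;0 0 0 0 1"

```text
t: 10.57
tcp_pos: [598.5, 74.6, 173.8]
eef_rot: [[-0.112, 0.994, 0.01], [0.994, 0.112, 0.001], [0.0, 0.01, -1.0]]
contact_force: [0.4, 0.8, -0.2]
finger_gap: 85.3
```

```bash
python3 to.py 547 183 180 96.4
```

```text
t 10.57 tcp [598.5  74.6 173.8] th 96.44 gap 85.3 F [ 0.4  0.8 -0.2] j [ 10.  27. -28. 102.  15.  55. -18.] tilt [ 0.0099  0.0014 -0.9999]
tool units [ 0.5675 -0.1946 -0.0329] mm [113.5 -38.9  -6.6] turn 0.0004
```

drive_tool:
  moves: "-0.07 -0.07 -0.05 0 1;-0.1 -0.13 -0.05 0 1;-0.1 -0.13 -0.05 0 1;-0.1 -0.13 0 0 1;-0.1 -0.13 0 0 1;-0.1 -0.13 0 0 1;-0.08 -0.07 0 0 1;0 0 0 0 1"

```text
t: 11.23
tcp_pos: [449.6, -77.4, 197.6]
eef_rot: [[-0.106, 0.994, -0.003], [0.994, 0.106, -0.003], [-0.003, -0.003, -1.0]]
contact_force: [-0.2, -0.5, 0.6]
finger_gap: 85.4
```

```bash
python3 - <<'E'
from h import *
import ov,cell
s=cam('scene');t=cam('top');r=np.load('rig.npy')
L=[((a[0],a[1]-55,a[2]),(b[0],b[1]-55,b[2])) for a,b in cell.lines(55)]
def sh(c,x,y,w,h,k,f):
    m=c['pixels'][y:y+h,x:x+w,::-1].astype(float)
    m=255*np.clip(m/np.percentile(m,99.5),0,1)**.6
    cv2.imwrite('pics/'+f+'.png',cv2.resize(m.astype(np.uint8),None,fx=k,fy=k,interpolation=cv2.INTER_CUBIC))
sh(s,245,150,150,120,5,'n1');sh(t,115,100,170,70,4.7,'n2')
ov.overlay(s,r,(285,175),(75,60),5.3,'k1',[],L)
ov.overlay(t,r,(155,105),(75,60),5.3,'k2',[],L)
cv2.imwrite('pics/n3.png',np.hstack([cv2.imread('pics/k1.png'),cv2.imread('pics/k2.png')]))
for n,c in(('top',t),('scene',s)):
    for d in vision.mark_of('crank_grip',n)[:3]: print(n,d['score'],np.round(d['point'],1),atz(c,d['point'],130).round(1))
E
```

```text
top 0.59 [138.8 143.4] [551.1 187.9 130. ]
top 0.44 [174.3 132.9] [575.2 107.6 130. ]
scene 0.49 [349.7 167.1] [549.8 177.5 130. ]
```

View pics/n1.png

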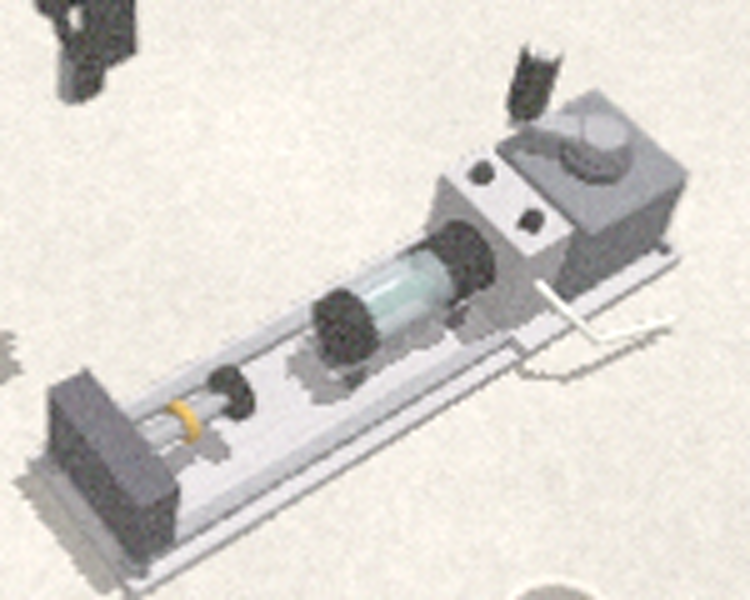

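View pics/n2.png

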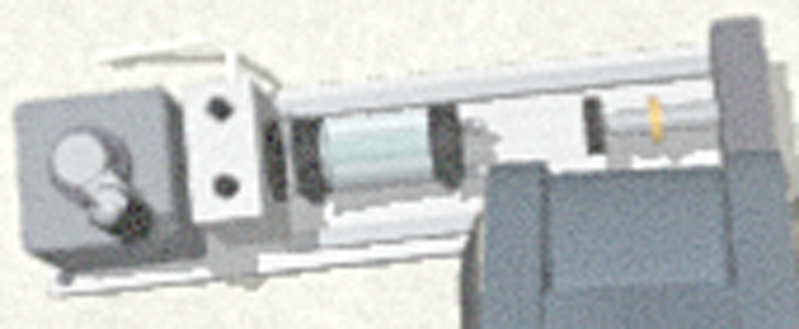

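View pics/n3.png

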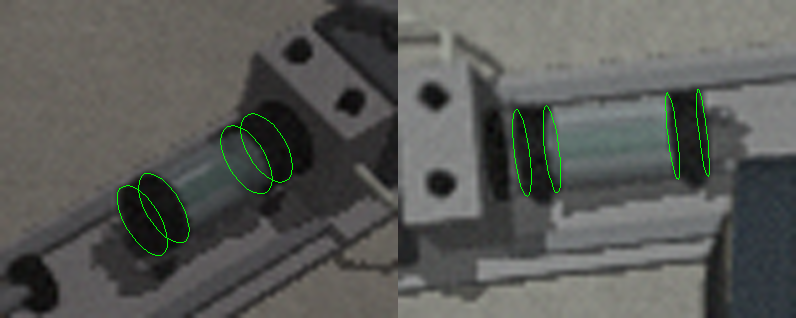

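```bash
python3 - <<'E'
from h import *
import ov,cell
s=cam('scene');t=cam('top');r0=np.load('rig.npy')
L=[((a[0],a[1]-55,a[2]),(b[0],b[1]-55,b[2])) for a,b in cell.lines(55)]
out=[]
for dx,dy in((-2,0),(-4,1)):
    r=r0.copy();r[0]+=dx;r[1]+=dy
    A=np.arange(0,6.3,.1)
    H=[(45*np.cos(a),90+45*np.sin(a),130) for a in A]+[(13*np.cos(a),90+13*np.sin(a),109) for a in A]
    ov.overlay(s,r,(300,150),(80,75),5,'k1',H,L)
    ov.overlay(t,r,(115,105),(105,75),5,'k2',H,L)
    out.append(np.hstack([cv2.imread('pics/k1.png'),cv2.imread('pics/k2.png')]))
cv2.imwrite('pics/q.png',cv2.resize(np.vstack(out),(740,600)))
E
```

```text
(no output)
```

View pics/q.png

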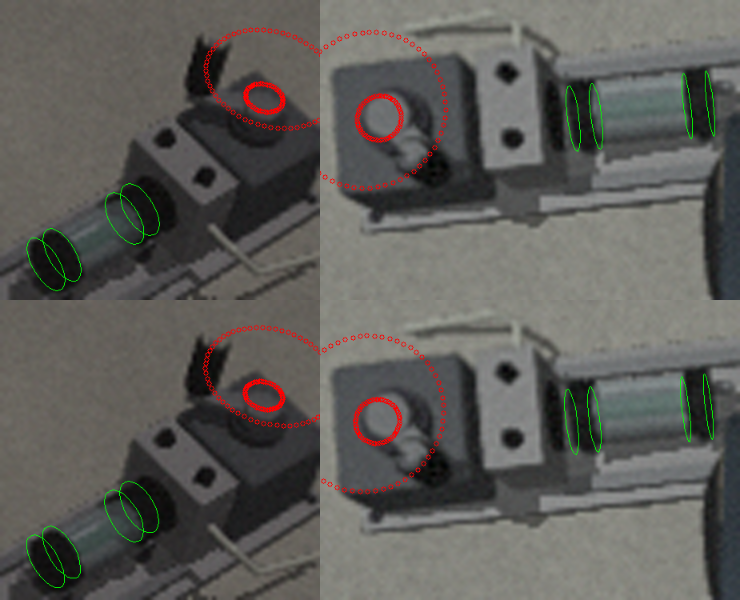

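```bash
python3 to.py 548 183 185 96.4
```

```text
t 11.53 tcp [453.9 -72.2 198. ] th 96.57 gap 85.3 F [-0.4 -0.3 -0.7] j [ 29.  12. -28. 118.   7.  51.   3.] tilt [ 5.e-04  6.e-04 -1.e+00]
tool units [1.2136 0.6134 0.066 ] mm [242.7 122.7  13.2] turn 0.0018
```

drive_tool:
  moves: "0.06 0.03 0 0 1;0.137 0.069 0.008 0 1;0.137 0.069 0.008 0 1;0.137 0.069 0.008 0 1;0.137 0.069 0.008 0 1;0.137 0.069 0.008 0 1;0.137 0.069 0.008 0 1;0.137 0.069 0.008 0 1;0.137 0.069 0.008 0 1;0.06 0.03 0 0 1;0 0 0 0 1;0 0 0 0 1"

```text
t: 12.53
tcp_pos: [547.1, 182.7, 184.7]
eef_rot: [[-0.114, 0.993, -0.001], [0.993, 0.114, -0.001], [-0.0, -0.001, -1.0]]
contact_force: [0.1, -1.4, -0.1]
finger_gap: 85.4
```

```bash
python3 to.py 548 183 133 96.4;  python3 - <<'E'
from h import *
c=cam('top');d=cam('scene')
a=cv2.resize(c['pixels'][105:165,110:190,::-1],None,fx=5,fy=5,interpolation=cv2.INTER_CUBIC)
b=cv2.resize(d['pixels'][130:205,300:400,::-1],None,fx=4,fy=4,interpolation=cv2.INTER_CUBIC)
cv2.imwrite('pics/g3.png',np.hstack([a,b]))
E
```

```text
t 12.53 tcp [547.1 182.7 184.7] th 96.56 gap 85.4 F [ 0.1 -1.4 -0.1] j [  1.  25. -31. 104.  15.  56. -30.] tilt [-1.1e-03 -5.0e-04 -1.0e+00]
tool units [0.0013 0.0048 0.2583] mm [ 0.3  1.  51.7] turn 0.0018
```

View pics/g3.png

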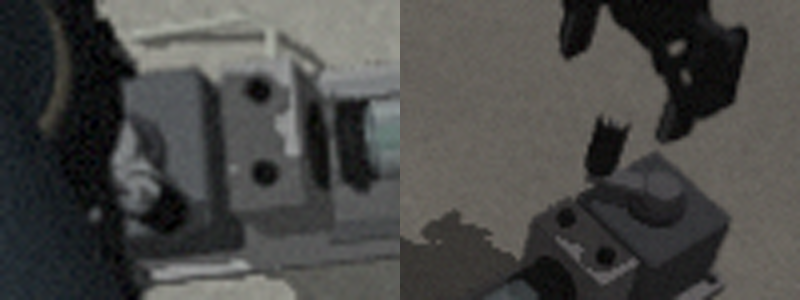

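drive_tool:
  moves: "0.001 0.004 0.06 0 1;0 0 0.09 0 1;0 0 0.07 0 1;0 0 0.035 0 1;0 0 0 0 1;0 0 0 0 1"

```text
t: 13.13
tcp_pos: [548.2, 181.6, 133.9]
eef_rot: [[-0.111, 0.994, -0.001], [0.994, 0.111, -0.0], [-0.0, -0.001, -1.0]]
contact_force: [0.8, 0.1, 0.7]
finger_gap: 85.1
```

```bash
python3 to.py 548 183 133 96.4;  python3 - <<'E'
from h import *
d=cam('scene')
b=cv2.resize(d['pixels'][130:205,300:400,::-1],None,fx=7,fy=7,interpolation=cv2.INTER_CUBIC)
cv2.imwrite('pics/g4.png',b)
E
```

```text
t 13.13 tcp [548.2 181.6 133.9] th 96.38 gap 85.1 F [0.8 0.1 0.7] j [  0.  28. -30. 107.  18.  50. -32.] tilt [-5.e-04 -4.e-04 -1.e+00]
tool units [ 0.0072 -0.0002  0.0043] mm [ 1.4 -0.   0.9] turn -0.0002
```

View pics/g4.png

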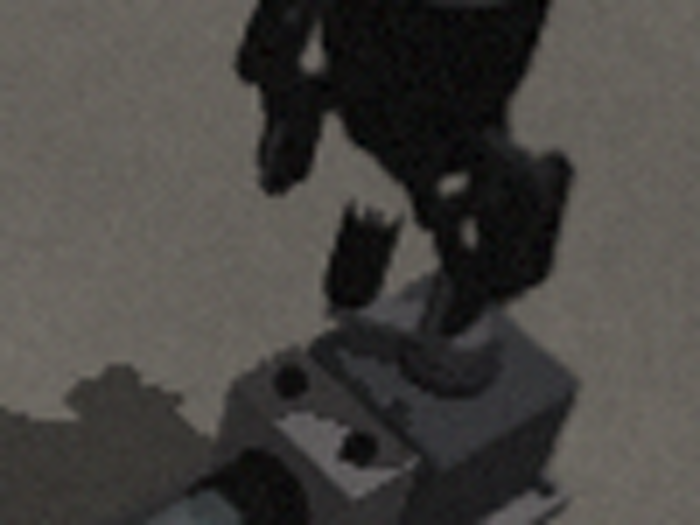

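drive_tool:
  moves: "0 0 0 0 0.6;0 0 0 0 0.4;0 0 0 0 0.3;0 0 0 0 0.2;0 0 0 0 0;0 0 0 0 0;0 0 0 0 0;0 0 0 0 0;0 0 0 0 0;0 0 0 0 0;0 0 0 0 0;0 0 0 0 0"

```text
t: 14.18
tcp_pos: [547.1, 182.2, 134.6]
eef_rot: [[-0.112, 0.994, -0.002], [0.994, 0.112, -0.001], [-0.001, -0.002, -1.0]]
contact_force: [-4.0, -2.7, 5.9]
finger_gap: 20.2
```

```bash
python3 to.py 548 183 133 96.4; python3 - <<'E'
from h import *
d=cam('scene')
b=cv2.resize(d['pixels'][130:205,300:400,::-1],None,fx=7,fy=7,interpolation=cv2.INTER_CUBIC)
cv2.imwrite('pics/g5.png',b)
E
```

```text
t 14.18 tcp [547.1 182.2 134.6] th 96.45 gap 20.2 F [-4.  -2.7  5.9] j [  0.  28. -30. 107.  18.  50. -32.] tilt [-0.0021 -0.0013 -1.    ]
tool units [0.0035 0.0049 0.0077] mm [0.7 1.  1.5] turn 0.0006
```

View pics/g5.png

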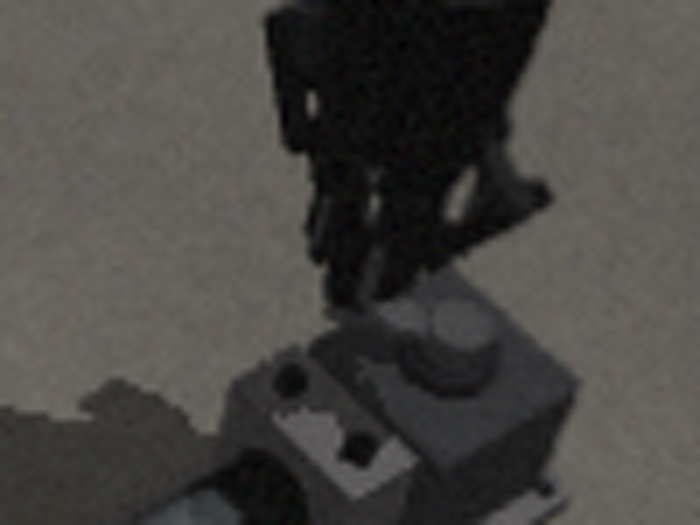

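```bash
cat > arc.py <<'E'
import numpy as np,sys
# arc.py az0_deg dphi_rad nrows dev_x dev_y [theta] [ramp]: rows for clockwise hand translation; radius 45; dev = extra world shift spread over rows
az0=np.radians(float(sys.argv[1]));d=float(sys.argv[2]);n=int(sys.argv[3]);dev=np.array([float(sys.argv[4]),float(sys.argv[5])])
th=np.radians(float(sys.argv[6]) if len(sys.argv)>6 else 96.4)
R=np.array([[np.cos(th),np.sin(th)],[np.sin(th),-np.cos(th)]])
w=np.ones(n)
if len(sys.argv)>7:
    if 's' in sys.argv[7]: w[:3]=[.25,.5,.75]
    if 'e' in sys.argv[7]: w[-3:]=[.75,.5,.25]
a=az0-np.concatenate([[0],np.cumsum(w*d)])
P=45*np.c_[np.cos(a),np.sin(a)]; P=P-P[0]+np.linspace(0,1,n+1)[:,None]*dev
Q=np.round((P@R)/200,3); D=np.diff(Q,axis=0)
print(';'.join('%.3g %.3g 0 0 0'%(round(x,3)+0,round(y,3)+0) for x,y in D))
print('az end',np.degrees(a[-1]).round(2),'world moved',(R@Q[-1]*200).round(1),'swept',(az0-a[-1]).round(3))
E
python3 arc.py -132.5 0.08 8 0 0 96.4 s
```

```text
0.003 -0.003 0 0 0;0.007 -0.006 0 0 0;0.011 -0.007 0 0 0;0.016 -0.01 0 0 0;0.016 -0.008 0 0 0;0.016 -0.007 0 0 0;0.017 -0.006 0 0 0;0.018 -0.004 0 0 0
az end -162.29 world moved [-12.5  19.5] swept 0.52
```

drive_tool:
  moves: "0.003 -0.003 0 0 0;0.007 -0.006 0 0 0;0.011 -0.007 0 0 0;0.016 -0.01 0 0 0;0.016 -0.008 0 0 0;0.016 -0.007 0 0 0;0.017 -0.006 0 0 0;0.018 -0.004 0 0 0"

```text
t: 14.9
tcp_pos: [537.3, 198.1, 134.5]
eef_rot: [[-0.109, 0.994, 0.002], [0.994, 0.109, -0.005], [-0.005, 0.001, -1.0]]
contact_force: [1.8, -8.7, 5.4]
finger_gap: 20.5
```

```bash
python3 to.py 534.6 201.7 134.5 96.4; python3 arc.py -162.3 0.08 10 0 0
```

```text
t 14.9 tcp [537.3 198.1 134.5] th 96.27 gap 20.5 F [ 1.8 -8.7  5.4] j [ -2.  28. -30. 107.  18.  50. -34.] tilt [ 0.0016 -0.0054 -1.    ]
tool units [ 0.0193 -0.0114  0.    ] mm [ 3.9 -2.3  0. ] turn -0.0015
0.018 -0.003 0 0 0;0.018 -0.001 0 0 0;0.018 0 0 0 0;0.018 0.001 0 0 0;0.017 0.003 0 0 0;0.018 0.005 0 0 0;0.017 0.005 0 0 0;0.016 0.007 0 0 0;0.016 0.009 0 0 0;0.016 0.009 0 0 0
az end -208.14 world moved [ 3.1 35. ] swept 0.8
```

```bash
python3 arc.py -162.3 0.1 20 0 0
```

```text
0.022 -0.003 0 0 0;0.023 -0.001 0 0 0;0.022 0.001 0 0 0;0.022 0.003 0 0 0;0.022 0.006 0 0 0;0.021 0.008 0 0 0;0.021 0.009 0 0 0;0.019 0.012 0 0 0;0.018 0.014 0 0 0;0.016 0.015 0 0 0;0.015 0.017 0 0 0;0.013 0.019 0 0 0;0.011 0.019 0 0 0;0.009 0.021 0 0 0;0.007 0.021 0 0 0;0.005 0.022 0 0 0;0.003 0.022 0 0 0;0 0.023 0 0 0;-0.002 0.022 0 0 0;-0.004 0.022 0 0 0
az end -276.89 world moved [48.2 58.3] swept 2.0
```

drive_tool:
  moves: "0.022 -0.003 0 0 0;0.023 -0.001 0 0 0;0.022 0.001 0 0 0;0.022 0.003 0 0 0;0.022 0.006 0 0 0;0.021 0.008 0 0 0;0.021 0.009 0 0 0;0.019 0.012 0 0 0;0.018 0.014 0 0 0;0.016 0.015 0 0 0"

```text
t: 15.73
tcp_pos: [544.3, 241.1, 134.5]
eef_rot: [[-0.11, 0.994, -0.001], [0.994, 0.11, -0.006], [-0.006, -0.001, -1.0]]
contact_force: [-1.3, -8.4, 9.1]
finger_gap: 20.3
```

```bash
cat > st.py <<'E'
from h import *
import sys
az=np.radians(float(sys.argv[1]))
s=manip.state();F=np.array(s['contact_force'])[:2];p=np.array(s['tcp_pos'])
c=np.array([547.1+45*np.cos(np.radians(47.5)),182.2+45*np.sin(np.radians(47.5))])
d=p[:2]-c; a=np.arctan2(d[1],d[0]); u=d/np.hypot(*d); tg=np.array([u[1],-u[0]])
lag=(a-az+np.pi)%(2*np.pi)-np.pi
cmd=c+45*np.array([np.cos(az),np.sin(az)])
print('t',round(s['t'],2),'tcp',p.round(1),'gap',round(s['finger_gap'],1),'r',np.hypot(*d).round(1),'lag',round(lag,3),'Frad',(F@u).round(1),'Ftan',(F@tg).round(1),'Fz',round(s['contact_force'][2],1),'cmd',cmd.round(1))
E
python3 st.py -219.6
```

```text
t 15.73 tcp [544.3 241.1 134.5] gap 20.3 r 42.0 lag 0.032 Frad -4.1 Ftan -7.4 Fz 9.1 cmd [542.8 244.1]
```

drive_tool:
  moves: "0.015 0.017 0 0 0;0.013 0.019 0 0 0;0.011 0.019 0 0 0;0.009 0.021 0 0 0;0.007 0.021 0 0 0;0.005 0.022 0 0 0;0.003 0.022 0 0 0;0 0.023 0 0 0;-0.002 0.022 0 0 0;-0.004 0.022 0 0 0"

```text
t: 16.57
tcp_pos: [582.0, 258.3, 134.5]
eef_rot: [[-0.112, 0.994, -0.005], [0.994, 0.111, -0.005], [-0.004, -0.005, -1.0]]
contact_force: [-7.8, -6.7, 10.7]
finger_gap: 20.1
```

```bash
python3 st.py -276.9; python3 - <<'E'
import numpy as np
from scipy.optimize import least_squares
P=np.array([[547.1,182.2],[537.3,198.1],[544.3,241.1]])
from h import *
P=np.vstack([P,manip.state()['tcp_pos'][:2]])
q=least_squares(lambda c:np.hypot(*(P-c).T)-45,[578,216]);print(q.x,q.fun)
E
```

```text
t 16.57 tcp [582.  258.3 134.5] gap 20.1 r 43.1 lag 0.015 Frad -7.5 Ftan -7.1 Fz 10.7 cmd [582.9 260.1]
[579.65593819 213.30924845] [ 0.02970631  0.00385249 -0.02925131  0.03995697]
```

```bash
sed -i 's/^c=.*/c=np.array([579.7,213.3])/' st.py; python3 arc.py -274 0.1 20 0 -1.9
```

```text
-0.006 0.022 0 0 0;-0.007 0.021 0 0 0;-0.01 0.02 0 0 0;-0.012 0.02 0 0 0;-0.014 0.018 0 0 0;-0.015 0.017 0 0 0;-0.018 0.015 0 0 0;-0.018 0.013 0 0 0;-0.02 0.012 0 0 0;-0.021 0.009 0 0 0;-0.021 0.007 0 0 0;-0.023 0.006 0 0 0;-0.022 0.003 0 0 0;-0.023 0.001 0 0 0;-0.023 -0.002 0 0 0;-0.023 -0.003 0 0 0;-0.022 -0.006 0 0 0;-0.022 -0.008 0 0 0;-0.02 -0.01 0 0 0;-0.02 -0.012 0 0 0
az end -388.59 world moved [ 36.4 -68.4] swept 2.0
```

drive_tool:
  moves: "-0.006 0.022 -0.003 0 0;-0.007 0.021 -0.003 0 0;-0.01 0.02 0 0 0;-0.012 0.02 0 0 0;-0.014 0.018 0 0 0;-0.015 0.017 0 0 0;-0.018 0.015 0 0 0;-0.018 0.013 0 0 0;-0.02 0.012 0 0 0;-0.021 0.009 0 0 0;-0.021 0.007 0 0 0;-0.023 0.006 0 0 0;-0.022 0.003 0 0 0;-0.023 0.001 0 0 0;-0.023 -0.002 0 0 0;-0.023 -0.003 0 0 0;-0.022 -0.006 0 0 0;-0.022 -0.008 0 0 0;-0.02 -0.01 0 0 0;-0.02 -0.012 0 0 0"

```text
t: 18.23
tcp_pos: [621.2, 195.9, 134.7]
eef_rot: [[-0.115, 0.993, 0.004], [0.993, 0.115, 0.007], [0.007, 0.004, -1.0]]
contact_force: [4.8, 6.4, -7.9]
finger_gap: 19.8
```

```bash
python3 st.py -388.6;python3 arc.py -388.6 0.1 20 0 0
```

```text
t 18.23 tcp [621.2 195.9 134.7] gap 19.8 r 45.0 lag 0.103 Frad 2.0 Ftan -7.8 Fz -7.9 cmd [619.2 191.8]
-0.018 -0.014 0 0 0;-0.016 -0.015 0 0 0;-0.015 -0.017 0 0 0;-0.013 -0.019 0 0 0;-0.011 -0.019 0 0 0;-0.009 -0.021 0 0 0;-0.006 -0.021 0 0 0;-0.005 -0.022 0 0 0;-0.003 -0.023 0 0 0;0 -0.022 0 0 0;0.002 -0.023 0 0 0;0.005 -0.022 0 0 0;0.006 -0.021 0 0 0;0.008 -0.021 0 0 0;0.011 -0.02 0 0 0;0.013 -0.019 0 0 0;0.014 -0.017 0 0 0;0.016 -0.016 0 0 0;0.017 -0.014 0 0 0;0.019 -0.012 0 0 0
az end -503.19 world moved [-75.5  -5.4] swept 2.0
```

drive_tool:
  moves: "-0.018 -0.014 0.002 0 0;-0.016 -0.015 0.002 0 0;-0.015 -0.017 0 0 0;-0.013 -0.019 0 0 0;-0.011 -0.019 0 0 0;-0.009 -0.021 0 0 0;-0.006 -0.021 0 0 0;-0.005 -0.022 0 0 0;-0.003 -0.023 0 0 0;0 -0.022 0 0 0;0.002 -0.023 0 0 0;0.005 -0.022 0 0 0;0.006 -0.021 0 0 0;0.008 -0.021 0 0 0;0.011 -0.02 0 0 0;0.013 -0.019 0 0 0;0.014 -0.017 0 0 0;0.016 -0.016 0 0 0;0.017 -0.014 0 0 0;0.019 -0.012 0 0 0"

```text
t: 19.9
tcp_pos: [547.1, 182.3, 134.6]
eef_rot: [[-0.109, 0.994, 0.003], [0.994, 0.109, -0.005], [-0.006, 0.002, -1.0]]
contact_force: [2.6, -7.5, 2.0]
finger_gap: 20.3
```

```bash
python3 st.py -503.2;python3 arc.py -503.2 0.1 20 0 0; python3 - <<'E'
from h import *
c=cam('top')
m=c['pixels'][95:165,110:290,::-1].astype(float)
m=255*np.clip(m/np.percentile(m,99.5),0,1)**.6
cv2.imwrite('pics/j1.png',cv2.resize(m.astype(np.uint8),None,fx=4.4,fy=4.4,interpolation=cv2.INTER_CUBIC))
E
```

```text
t 19.9 tcp [547.1 182.3 134.6] gap 20.3 r 45.0 lag 0.119 Frad 3.3 Ftan -7.2 Fz 2.0 cmd [543.7 186.3]
0.02 -0.01 0 0 0;0.021 -0.009 0 0 0;0.021 -0.006 0 0 0;0.023 -0.004 0 0 0;0.022 -0.002 0 0 0;0.022 0.001 0 0 0;0.023 0.002 0 0 0;0.022 0.005 0 0 0;0.021 0.007 0 0 0;0.021 0.009 0 0 0;0.019 0.012 0 0 0;0.018 0.013 0 0 0;0.017 0.014 0 0 0;0.016 0.017 0 0 0;0.013 0.018 0 0 0;0.012 0.019 0 0 0;0.01 0.02 0 0 0;0.008 0.021 0 0 0;0.005 0.022 0 0 0;0.004 0.022 0 0 0
az end -617.79 world moved [26.5 71. ] swept 2.0
```

View pics/j1.png

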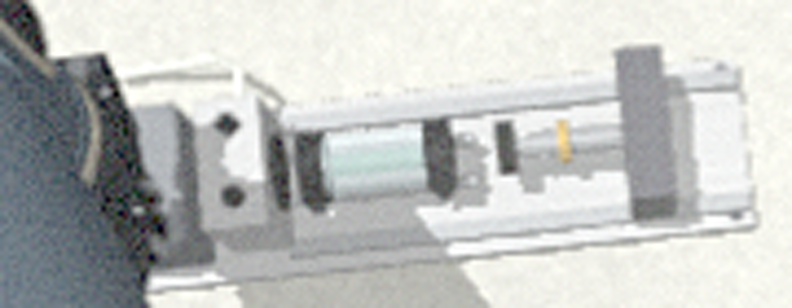

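drive_tool:
  moves: "0.02 -0.01 0 0 0;0.021 -0.009 0 0 0;0.021 -0.006 0 0 0;0.023 -0.004 0 0 0;0.022 -0.002 0 0 0;0.022 0.001 0 0 0;0.023 0.002 0 0 0;0.022 0.005 0 0 0;0.021 0.007 0 0 0;0.021 0.009 0 0 0;0.019 0.012 0 0 0;0.018 0.013 0 0 0;0.017 0.014 0 0 0;0.016 0.017 0 0 0;0.013 0.018 0 0 0;0.012 0.019 0 0 0;0.01 0.02 0 0 0;0.008 0.021 0 0 0;0.005 0.022 0 0 0;0.004 0.022 0 0 0"

```text
t: 21.62
tcp_pos: [569.1, 256.9, 134.5]
eef_rot: [[-0.113, 0.994, -0.005], [0.994, 0.113, -0.003], [-0.002, -0.005, -1.0]]
contact_force: [-6.8, -3.9, 8.8]
finger_gap: 20.4
```

```bash
python3 st.py -617.8;python3 arc.py -617.8 0.1 20 0 0; python3 - <<'E'
from h import *
c=cam('top')
m=c['pixels'][95:165,110:290,::-1].astype(float)
m=255*np.clip(m/np.percentile(m,99.5),0,1)**.6
cv2.imwrite('pics/j2.png',cv2.resize(m.astype(np.uint8),None,fx=4.4,fy=4.4,interpolation=cv2.INTER_CUBIC))
E
```

```text
t 21.62 tcp [569.1 256.9 134.5] gap 20.4 r 44.9 lag 0.026 Frad -2.1 Ftan -7.5 Fz 8.8 cmd [570.2 257.3]
0.001 0.022 0 0 0;-0.001 0.023 0 0 0;-0.003 0.022 0 0 0;-0.006 0.022 0 0 0;-0.008 0.021 0 0 0;-0.009 0.02 0 0 0;-0.012 0.02 0 0 0;-0.014 0.017 0 0 0;-0.015 0.017 0 0 0;-0.017 0.015 0 0 0;-0.018 0.013 0 0 0;-0.02 0.011 0 0 0;-0.02 0.009 0 0 0;-0.021 0.007 0 0 0;-0.022 0.005 0 0 0;-0.023 0.003 0 0 0;-0.022 0.001 0 0 0;-0.023 -0.002 0 0 0;-0.022 -0.004 0 0 0;-0.021 -0.006 0 0 0
az end -732.39 world moved [ 53.5 -53.6] swept 2.0
```

View pics/j2.png

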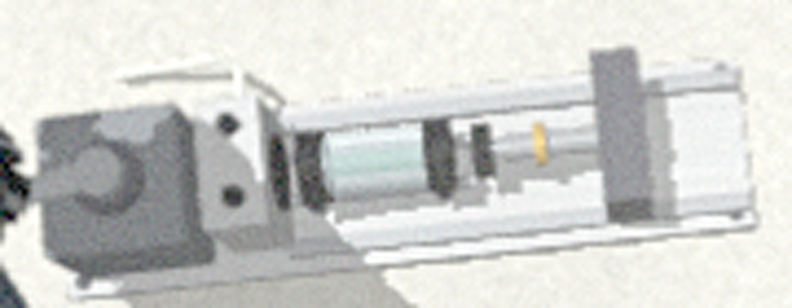

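drive_tool:
  moves: "0.001 0.022 0 0 0;-0.001 0.023 0 0 0;-0.003 0.022 0 0 0;-0.006 0.022 0 0 0;-0.008 0.021 0 0 0;-0.009 0.02 0 0 0;-0.012 0.02 0 0 0;-0.014 0.017 0 0 0;-0.015 0.017 0 0 0;-0.017 0.015 0 0 0;-0.018 0.013 0 0 0;-0.02 0.011 0 0 0;-0.02 0.009 0 0 0;-0.021 0.007 0 0 0;-0.022 0.005 0 0 0;-0.023 0.003 0 0 0;-0.022 0.001 0 0 0;-0.023 -0.002 0 0 0;-0.022 -0.004 0 0 0;-0.021 -0.006 0 0 0"

```text
t: 23.33
tcp_pos: [624.5, 209.3, 134.7]
eef_rot: [[-0.116, 0.993, 0.002], [0.993, 0.116, 0.008], [0.008, 0.003, -1.0]]
contact_force: [1.9, 8.2, -2.8]
finger_gap: 20.7
```

```bash
python3 st.py -732.4;python3 arc.py -732.4 0.08 20 0 0; python3 - <<'E'
from h import *
c=cam('top');s=cam('scene')
m=c['pixels'][95:165,110:290,::-1].astype(float)
m=255*np.clip(m/np.percentile(m,99.5),0,1)**.6
a=cv2.resize(m.astype(np.uint8),None,fx=4.4,fy=4.4,interpolation=cv2.INTER_CUBIC)
m=s['pixels'][165:265,245:380,::-1].astype(float)
m=255*np.clip(m/np.percentile(m,99.5),0,1)**.6
cv2.imwrite('pics/j3.png',a)
cv2.imwrite('pics/j3s.png',cv2.resize(m.astype(np.uint8),None,fx=5,fy=5,interpolation=cv2.INTER_CUBIC))
E
```

```text
t 23.33 tcp [624.5 209.3 134.7] gap 20.7 r 45.0 lag 0.127 Frad 1.1 Ftan -8.3 Fz -2.8 cmd [623.7 203.6]
-0.017 -0.006 0 0 0;-0.016 -0.008 0 0 0;-0.016 -0.009 0 0 0;-0.014 -0.011 0 0 0;-0.014 -0.011 0 0 0;-0.013 -0.013 0 0 0;-0.012 -0.013 0 0 0;-0.011 -0.014 0 0 0;-0.009 -0.016 0 0 0;-0.009 -0.016 0 0 0;-0.007 -0.016 0 0 0;-0.006 -0.017 0 0 0;-0.004 -0.018 0 0 0;-0.003 -0.017 0 0 0;-0.001 -0.018 0 0 0;0 -0.018 0 0 0;0.001 -0.018 0 0 0;0.003 -0.018 0 0 0;0.004 -0.018 0 0 0;0.006 -0.017 0 0 0
az end -824.07 world moved [-55.  -33.9] swept 1.6
```

View pics/j3.png

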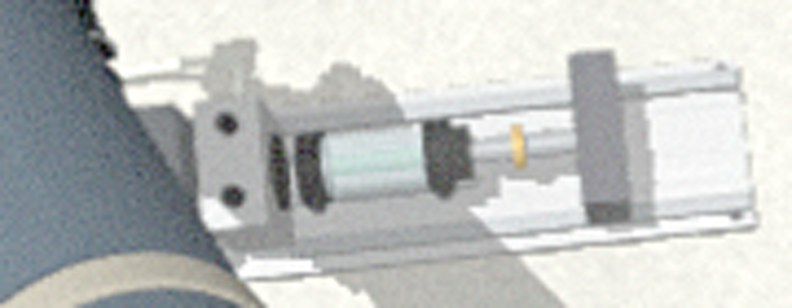

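View pics/j3s.png

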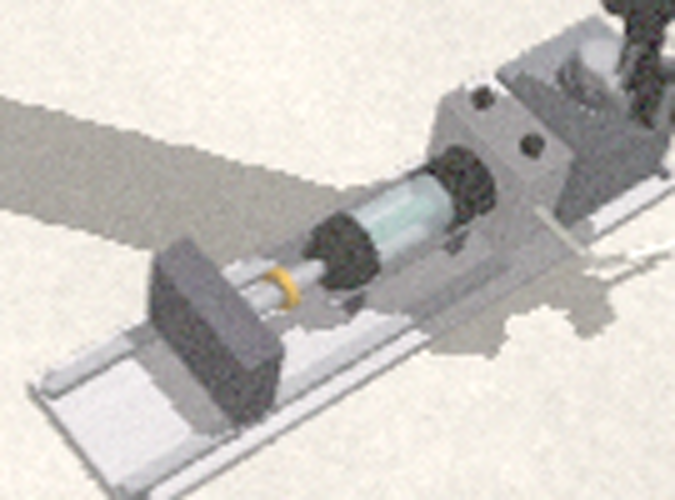

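drive_tool:
  moves: "-0.017 -0.006 0 0 0;-0.016 -0.008 0 0 0;-0.016 -0.009 0 0 0;-0.014 -0.011 0 0 0;-0.014 -0.011 0 0 0;-0.013 -0.013 0 0 0;-0.012 -0.013 0 0 0;-0.011 -0.014 0 0 0;-0.009 -0.016 0 0 0;-0.009 -0.016 0 0 0;-0.007 -0.016 0 0 0;-0.006 -0.017 0 0 0;-0.004 -0.018 0 0 0;-0.003 -0.017 0 0 0"

```text
t: 24.6
tcp_pos: [594.7, 170.7, 134.7]
eef_rot: [[-0.112, 0.994, 0.007], [0.994, 0.112, 0.004], [0.003, 0.008, -1.0]]
contact_force: [7.9, 1.6, -5.3]
finger_gap: 20.4
```

```bash
python3 st.py -796.6;python3 arc.py -796.6 0.05 20 0 0; python3 - <<'E'
from h import *
c=cam('top')
m=c['pixels'][110:150,150:240,::-1].astype(float)
m=255*np.clip(m/np.percentile(m,99.5),0,1)**.6
a=cv2.resize(m.astype(np.uint8),None,fx=8,fy=8,interpolation=cv2.INTER_CUBIC)
cv2.imwrite('pics/j4.png',a)
E
```

```text
t 24.6 tcp [594.7 170.7 134.7] gap 20.4 r 45.2 lag 0.103 Frad 1.1 Ftan -8.0 Fz -5.3 cmd [590.1 169.5]
-0.001 -0.011 0 0 0;-0.001 -0.011 0 0 0;0 -0.012 0 0 0;0.001 -0.011 0 0 0;0.001 -0.011 0 0 0;0.002 -0.011 0 0 0;0.002 -0.011 0 0 0;0.003 -0.011 0 0 0;0.003 -0.011 0 0 0;0.004 -0.01 0 0 0;0.005 -0.011 0 0 0;0.005 -0.01 0 0 0;0.005 -0.01 0 0 0;0.006 -0.009 0 0 0;0.006 -0.01 0 0 0;0.007 -0.009 0 0 0;0.007 -0.008 0 0 0;0.008 -0.008 0 0 0;0.008 -0.008 0 0 0;0.009 -0.008 0 0 0
az end -853.9 world moved [-41.7  11.4] swept 1.0
```

View pics/j4.png

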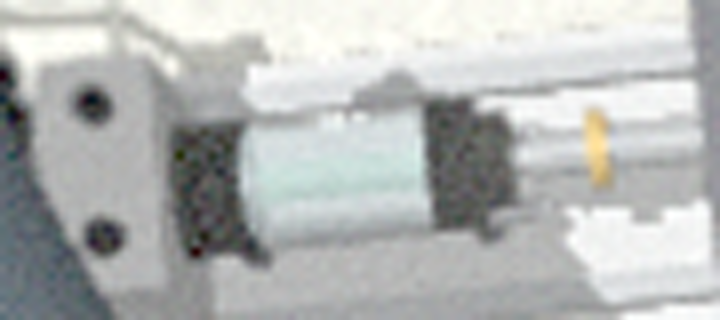

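drive_tool:
  moves: "-0.001 -0.011 0 0 0;-0.001 -0.011 0 0 0;0 -0.012 0 0 0;0.001 -0.011 0 0 0;0.001 -0.011 0 0 0;0.002 -0.011 0 0 0"

```text
t: 25.15
tcp_pos: [581.7, 168.1, 134.7]
eef_rot: [[-0.111, 0.994, 0.007], [0.994, 0.111, 0.002], [0.001, 0.007, -1.0]]
contact_force: [7.7, -0.3, -3.5]
finger_gap: 20.1
```

```bash
python3 st.py -813.8
```

```text
t 25.15 tcp [581.7 168.1 134.7] gap 20.1 r 45.2 lag 0.109 Frad 0.6 Ftan -7.7 Fz -3.5 cmd [576.7 168.4]
```

drive_tool:
  moves: "0.002 -0.011 0 0 0;0.003 -0.011 0 0 0;0.003 -0.011 0 0 0;0.004 -0.01 0 0 0"

```text
t: 25.48
tcp_pos: [572.8, 168.6, 134.6]
eef_rot: [[-0.11, 0.994, 0.007], [0.994, 0.11, 0.0], [-0.001, 0.007, -1.0]]
contact_force: [7.2, -2.1, -3.0]
finger_gap: 20.4
```

```bash
python3 st.py -825.3
```

```text
t 25.48 tcp [572.8 168.6 134.6] gap 20.4 r 45.2 lag 0.115 Frad 1.0 Ftan -7.4 Fz -3.0 cmd [567.8 169.9]
```

drive_tool:
  moves: "0.005 -0.011 0 0 0;0.005 -0.01 0 0 0;0.005 -0.01 0 0 0;0.006 -0.009 0 0 0"

```text
t: 25.82
tcp_pos: [565.4, 170.4, 134.7]
eef_rot: [[-0.109, 0.994, 0.008], [0.994, 0.109, -0.001], [-0.002, 0.008, -1.0]]
contact_force: [9.9, -5.6, -3.8]
finger_gap: 20.4
```

```bash
python3 st.py -836.7; python3 - <<'E'
from h import *
c=cam('top')
m=c['pixels'][110:150,150:240,::-1].astype(float)
m=255*np.clip(m/np.percentile(m,99.5),0,1)**.6
a=cv2.resize(m.astype(np.uint8),None,fx=8,fy=8,interpolation=cv2.INTER_CUBIC)
cv2.imwrite('pics/j5.png',a)
E
```

```text
t 25.82 tcp [565.4 170.4 134.7] gap 20.4 r 45.2 lag 0.145 Frad 2.2 Ftan -11.2 Fz -3.8 cmd [559.5 173.1]
```

View pics/j5.png

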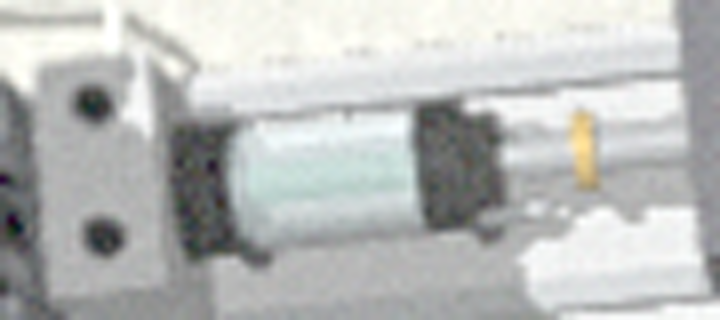

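drive_tool:
  moves: "0.006 -0.01 0 0 0;0.007 -0.009 0 0 0;0.007 -0.008 0 0 0;0.008 -0.008 0 0 0"

```text
t: 26.2
tcp_pos: [557.7, 173.9, 134.7]
eef_rot: [[-0.108, 0.994, 0.007], [0.994, 0.108, -0.004], [-0.004, 0.007, -1.0]]
contact_force: [8.3, -7.4, -1.4]
finger_gap: 20.2
```

```bash
python3 st.py -848.2
```

```text
t 26.2 tcp [557.7 173.9 134.7] gap 20.2 r 45.1 lag 0.159 Frad 2.4 Ftan -10.9 Fz -1.4 cmd [551.9 177.9]
```

drive_tool:
  moves: "0 0 0 0 0;0 0 0 0 0;0 0 0 0 0;0 0 0 0 0;0 0 0 0 0"

```text
t: 26.62
tcp_pos: [557.3, 174.1, 134.7]
eef_rot: [[-0.109, 0.994, 0.006], [0.994, 0.109, -0.004], [-0.004, 0.006, -1.0]]
contact_force: [9.0, -7.8, -1.8]
finger_gap: 20.6
```

```bash
python3 st.py -848.2
```

```text
t 26.62 tcp [557.3 174.1 134.7] gap 20.6 r 45.1 lag 0.147 Frad 2.3 Ftan -11.7 Fz -1.8 cmd [551.9 177.9]
```

drive_tool:
  moves: "-0.01 0.012 0 0 0;-0.006 0.006 0 0 0;0 0 0 0 0;0 0 0 0 0.3;0 0 0 0 0.5;0 0 0 0 0.8;0 0 0 0 1;0 0 0 0 1;0 0 0 0 1;0 0 0 0 1;0 0 0 0 1;0 0 0 0 1"

```text
t: 27.62
tcp_pos: [557.3, 175.3, 134.5]
eef_rot: [[-0.112, 0.994, 0.0], [0.994, 0.112, -0.0], [-0.0, 0.0, -1.0]]
contact_force: [-0.0, -0.7, 0.3]
finger_gap: 85.6
```

drive_tool:
  moves: "0 0 -0.05 0 1;0 0 -0.1 0 1;0 0 -0.15 0 1;0 0 -0.15 0 1;0 0 -0.1 0 1;0 0 0 0 1"

```text
t: 28.12
tcp_pos: [559.7, 176.9, 250.4]
eef_rot: [[-0.112, 0.994, 0.01], [0.994, 0.112, 0.003], [0.002, 0.01, -1.0]]
contact_force: [0.3, 0.4, 0.2]
finger_gap: 85.4
```

drive_tool:
  moves: "-0.08 -0.06 0 0 1;-0.12 -0.1 0 0 1;-0.14 -0.1 0 0 1;-0.14 -0.1 0 0 1;-0.14 -0.1 0 0 1;-0.14 -0.06 0 0 1;-0.14 0 0 0 1;-0.14 0 0 0 1;-0.08 0 0 0 1;0 0 0 0 1;0 0 0 0 1;0 0 0 0 1"

```text
t: 29.12
tcp_pos: [478.8, -57.7, 244.5]
eef_rot: [[-0.114, 0.994, -0.0], [0.994, 0.114, 0.001], [0.001, -0.0, -1.0]]
contact_force: [-0.7, -0.2, 0.8]
finger_gap: 85.5
```

```bash
python3 to.py 500 0 200 96.4; python3 - <<'E'
from h import *
import ov,cell
t=cam('top');s=cam('scene')
m=t['pixels'][95:165,110:290,::-1].astype(float)
m=255*np.clip(m/np.percentile(m,99.5),0,1)**.6
cv2.imwrite('pics/z1.png',cv2.resize(m.astype(np.uint8),None,fx=4.4,fy=4.4,interpolation=cv2.INTER_CUBIC))
cv2.imwrite('pics/z2.png',s['pixels'][:,:,::-1])
r=np.load('rig.npy');r[0]-=2
L=[((a[0],a[1]-42,a[2]),(b[0],b[1]-42,b[2])) for a,b in cell.lines(55)]
ov.overlay(s,r,(285,165),(75,60),5.3,'k1',[],L)
ov.overlay(t,r,(155,105),(75,60),5.3,'k2',[],L)
cv2.imwrite('pics/z3.png',np.hstack([cv2.imread('pics/k1.png'),cv2.imread('pics/k2.png')]))
E
```

```text
t 29.12 tcp [478.8 -57.7 244.5] th 96.52 gap 85.5 F [-0.7 -0.2  0.8] j [ 27.  11. -28. 112.   6.  58.   2.] tilt [-2.e-04  6.e-04 -1.e+00]
tool units [0.2747 0.1379 0.2226] mm [54.9 27.6 44.5] turn 0.0013
```

View pics/z1.png

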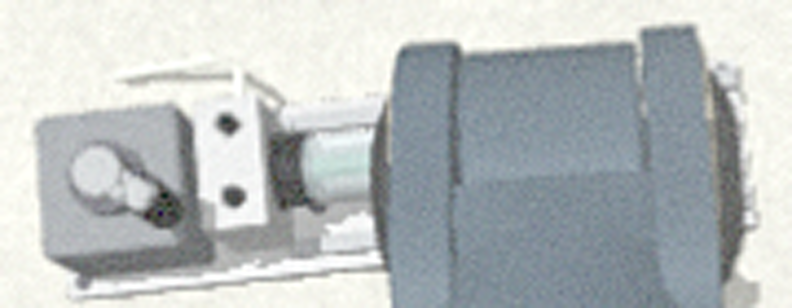

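View pics/z2.png

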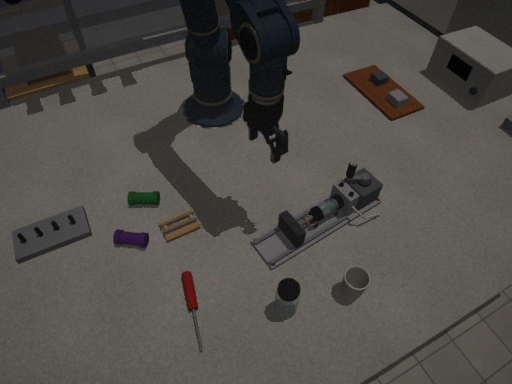

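View pics/z3.png

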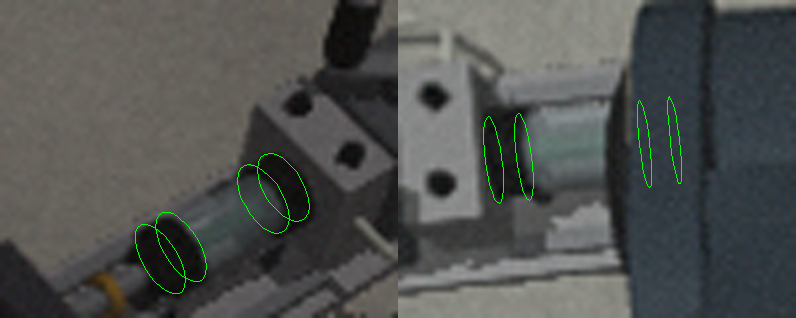

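```bash
python3 -c "
from h import *
print(order.close_job())"
```

```text
the job is handed in; nothing more can be done
None
```

The cell is in the cradle, clamped against the port, and the job is handed in at about 29 s of the 72 s allowed. The interface gave no verdict.

**What I did:** I took the glass cell off the plywood stand, left the green and purple look-alikes alone, and set it on the cradle rails. The crank went clockwise about 12.3 rad (1.95 turns) in one unbroken grip.

**Clamping:** The push on the grip ran at 7–8 N free, then rose to about 11 N. I stopped roughly 0.25 rad after it stiffened. By the stated spring rates that is about 23 N on the port. I could not measure the clamping force directly.

**Last checks:**
- After letting go, the force reading was about zero and the fingers were open and clear.
- The pictures show the cell's end on the seal, within about 2–3 mm of the predicted seated position in both views. In the final top view the arm covered the jaw end, so only the scene camera shows the jaw against the cell.
- The bottle, beaker and screwdriver look unmoved in the final scene picture, though I did not measure their positions.

**Disagreements along the way:**
- The port block's top fitted at about 92 mm above the bench, because its 73 mm height starts from the base plate.
- My first camera estimate of the crank axis was about 3 mm off. I corrected it during the first turn from the hand positions measured along the way.

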